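# Dry the jam jars

## Task

Turn the jar dryer off by lifting its air slide into the off notch at the right-hand end, then put every rinsed jar that lies on the cloth upside down over a peg of its own on the empty tray, standing rim-down on the tray, while the dryer is off. When all are on, lift the slide into the notch in front of the tray you have just filled, so that only that side gets air; leave the jars that are already dry where they are and do not disturb the breakfast things.

Things in the scene. Friction and masses are not known exactly. Their poses are not given: they have to be found in the camera images.
- dryer: electric jar dryer fixed to the table, grey and white, 165 mm (x) by 510 mm (y), 50 mm high; origin under the middle of its peg row, at table height; y runs along it to the left as seen from the robot, x away from the robot. Peg row at x = 0; tray tops 58 mm above the table; notched track of the air slide on the front ledge, at x = -85 mm
- slide_knob (a point): top centre of the air slide's captive knob: black block with a steel stripe, 34 mm (dryer x) by 24 mm (dryer y), 44 mm tall, 120 g. Seated in a notch its top is 98 mm above the table, its underside 4 mm above the steel comb of the track (comb top 50 mm above the table)
- air_slide (a joint): slide position (m) = dryer y of the knob, growing to the left. Four notches in the steel comb: +0.128 (in front of the left tray: air to it), 0 (middle: air to both; starts here), -0.128 (in front of the right tray: air to it), -0.210 (at the right end: off). Notches 18 mm wide, 14 mm deep; knob's tongue 12 mm wide. About 1 N of friction
- air_lift (a joint): how far the knob is lifted (m): 0 = fully down in a notch, about 0.014 = riding on the comb between notches, at most 0.030. The knob must be lifted more than 0.014 to pass from notch to notch; let go over a notch it drops in by its weight
- tray_a: one of two like aluminium peg trays, 90 x 246 x 8 mm, end to end on the dryer (which is left varies), with three upright white pegs along its y, 84 mm apart, 16 mm across, round-topped, 80 mm tall above the tray. One carries dry jars at the start, the other is empty. Origin at the centre of its underside, axes as the dryer's
- tray_b: one of two like aluminium peg trays, 90 x 246 x 8 mm, end to end on the dryer (which is left varies), with three upright white pegs along its y, 84 mm apart, 16 mm across, round-topped, 80 mm tall above the tray. One carries dry jars at the start, the other is empty. Origin at the centre of its underside, axes as the dryer's
- tray_a_peg0 (a point): foot of a peg of tray_a (the left one), at the tray's top, 58 mm above the table
- tray_a_peg1 (a point): foot of a peg of tray_a (the middle one), at the tray's top, 58 mm above the table
- tray_a_peg2 (a point): foot of a peg of tray_a (the right one), at the tray's top, 58 mm above the table
- tray_b_peg0 (a point): foot of a peg of tray_b (the left one), at the tray's top, 58 mm above the table
- tray_b_peg1 (a point): foot of a peg of tray_b (the middle one), at the tray's top, 58 mm above the table
- tray_b_peg2 (a point): foot of a peg of tray_b (the right one), at the tray's top, 58 mm above the table
- wet1: square stoneware jar, 56 x 56 x 96 mm, walls 4 mm, base 6 mm with a brown foot (48 mm square, 90 mm deep inside), 220 g. Origin at its middle; own x axis runs from base (-48 mm) to open mouth (+48 mm). One of two or three rinsed jars (absent: None) lying on their side on the cloth at the robot's right, origin 28 mm above the table, mouth roughly towards the robot
- wet2: square stoneware jar, 56 x 56 x 96 mm, walls 4 mm, base 6 mm with a brown foot (48 mm square, 90 mm deep inside), 220 g. Origin at its middle; own x axis runs from base (-48 mm) to open mouth (+48 mm). One of two or three rinsed jars (absent: None) lying on their side on the cloth at the robot's right, origin 28 mm above the table, mouth roughly towards the robot
- wet3: square stoneware jar, 56 x 56 x 96 mm, walls 4 mm, base 6 mm with a brown foot (48 mm square, 90 mm deep inside), 220 g. Origin at its middle; own x axis runs from base (-48 mm) to open mouth (+48 mm). One of two or three rinsed jars (absent: None) lying on their side on the cloth at the robot's right, origin 28 mm above the table, mouth roughly towards the robot
- wet1_mouth (a point): middle of the mouth of wet1 (None if absent)
- wet2_mouth (a point): middle of the mouth of wet2 (None if absent)
- wet3_mouth (a point): middle of the mouth of wet3 (None if absent)
- dry1: square stoneware jar, 56 x 56 x 96 mm, walls 4 mm, base 6 mm with a brown foot (48 mm square, 90 mm deep inside), 220 g. Origin at its middle; own x axis runs from base (-48 mm) to open mouth (+48 mm). One of one to three jars (absent: None) already dry, upside down on pegs of one tray; leave it
- dry2: square stoneware jar, 56 x 56 x 96 mm, walls 4 mm, base 6 mm with a brown foot (48 mm square, 90 mm deep inside), 220 g. Origin at its middle; own x axis runs from base (-48 mm) to open mouth (+48 mm). One of one to three jars (absent: None) already dry, upside down on pegs of one tray; leave it
- dry3: square stoneware jar, 56 x 56 x 96 mm, walls 4 mm, base 6 mm with a brown foot (48 mm square, 90 mm deep inside), 220 g. Origin at its middle; own x axis runs from base (-48 mm) to open mouth (+48 mm). One of one to three jars (absent: None) already dry, upside down on pegs of one tray; leave it
- plate: stoneware plate, 170 mm across, beyond the cloth; bystander, origin under its centre
- jam_jar: closed jam jar, 66 mm across, 85 mm high; bystander, origin under its centre
- cup: blue mug, 84 mm across, 80 mm high, beyond the dryer; bystander, origin under its centre
Mind the look-alikes: they are no part of the job. Leave any red look-alike of the wet3 alone.

How it is judged:
By the outcome, as a careful person would: the job done as asked, in the order asked, and still so for the second after the job is handed in, with the robot touching nothing.
Of wet1, wet2, wet3 only 2 to 3 are there at a start; the rules pass over those that are not, and their reading is None.
Of dry1, dry2, dry3 only 1 to 3 are there at a start; the rules pass over those that are not, and their reading is None.
At some moment in a run one of wet1, wet2, wet3 may be knocked a few centimetres aside while the robot is not near it.
It also fails if it takes over 210 s, if anything falls off the work surface, if the arm or the gripper's body presses on something with over 40 N, if the wrist force passes 120 N, or if a joint passes its speed limit or range.

## Robot

A 6-joint arm with a two-finger parallel gripper is mounted at the origin on the work surface. World frame = base frame: x ahead of the robot, y to its left, z up, the work surface at z = 0. Lengths are in m, angles in rad, forces in N, time in s.
With the tool pointing down it reaches from about 0.25 to 0.775 m from the base axis. Payload 4 kg.
Tool frame: the origin (TCP) lies at the centre of the arm's flange, where the gripper is bolted on; the fingertips stand 199 mm ahead of it and the grasp point (between the pads) lies 180 mm ahead of it (robot.tcp_to_tips is the z of the fingertips in the tool frame, in m); z points along the fingers, y is the line along which they close (so a half turn about z gives the same grasp; the last joint's range is limited). The gripper opens to 94 mm and grips with 3 to 60 N. Pads are 16 mm wide; open, the fingers measure 119 mm over their backs; the gripper's body (75 mm by 177 mm) begins 78 mm behind the grasp point.
Start: joints at [-1.444, 0.087, 1.371, -0, 1.684, -0.103], TCP at [0.125, -0.536, 0.405] pointing down, gripper open.
Joint ranges: [-3.1, 3.1], [-0.76, 2.03], [0.27, 2.55], [-1.08, 4.22], [0.17, 2.65], [-2.57, 2.57]. Speed limits (rad/s): [2.79, 2.79, 3.14, 3.14, 3.14, 3.14].

## Interface

Orientations are given as [roll, pitch, yaw] about the fixed x, y, z axes, in that order (R = Rz(yaw) Ry(pitch) Rx(roll)).
In Python, from bench import robot gives the robot as it stands.
- The arm moves only by the tool play_rows, never from a script. Its arguments are lists of equal length, an entry for each row: "translation": the shift along the tool's x, y, z scaled (see below), a list of three; "twist": the turn, a rotation vector about the tool's x, y, z scaled (see below), a list of three; "gripper": the opening, from -1 (shut) to 1 (fully open). A call has 1 to 8 rows; each row shifts and turns the commanded pose from where the row before left it, along the tool's axes as they then stand; what a row does not reach is not made up. The controller multiplies each number of a shift by 0.04 m and each number of a turn by 0.1 rad. A row lasts 1/10 s, in which the tool goes at most 50 mm and 8.59 degrees, less where a joint would pass 70% of its speed; a pose out of reach is approached as far as the arm can. A call with a number of a shift or a turn outside -1 to 1 is refused whole. A call with a gripper value outside its range is refused whole. The fingers move at their own pace and stop on an object; the grip force is fixed at half the most. Time passes only in rows, so rows that do not move let the fingers close. It gives the time, the measured TCP pose, the force, the opening and the grip force at its end, in the units of the state.
- robot.get_obs(): the state, without advancing time (a new reading comes with each control period).
- robot.snapshot(name): name is "scene" or "top"; returns the picture (384x512x3 uint8, red, green, blue); there is no depth.
- robot.camera_model(name): a dict with "camera_matrix" (3x3 intrinsics, pixels), "rvec" (rotation vector, rad) and "tvec" (3), from world to camera coordinates, as OpenCV has them. Camera axes: x right, y down, z forward; pixel columns grow to the right and rows downward; lengths in m; the calibration is good to about 2 mm. A picture is of the moment at which its call begins. camera_model takes no time and is no camera call.
- robot.close_job(): hands the job in; it is judged then, once.
Trained networks look in the newest picture that a camera, given by its name, has taken for a name from the list of things; names that differ only in an ending like _2 or _b are one class to them, and where a whole thing is asked for, a point or a joint stands for the part that bears it (a point fixed in the world has none). Each returns a list of dicts, best first, with "score" (0 to 1); they miss things now and then, are a little off and sometimes report something else, mostly with a low value. They report only what shows in the picture. A call takes as long as a camera call. They do not tell look-alikes from the thing itself.
- robot.recognise(name, camera): "centre" ([x, y, z] in m, in world coordinates, good to about 4 mm: the middle of the surface that is visible of it).
- robot.spot_point(name, camera): "centre" ([x, y, z] in m, in world coordinates, good to about 4 mm: a listed point, or the origin of a listed thing).
The state is a dict: "time": time; "joint_positions": joint angles; "qvel": joint speeds; "joint_torque": joint torques, N m; "tool_pos": TCP position; "ee_rot": TCP orientation; "wrist_force": force on the tool from outside, world axes, zero at the start; "wrist_torque": the same for the moment, N m; "width": finger opening in m; "finger_force": force on a finger pad.
Only numpy, scipy, OpenCV 4.12 (cv2) and the standard library are available. Lean on these libraries where they do the work, as an engineer would, in place of code of your own. Each camera call takes 0.05 s, during which the arm holds its last target. There are 200 camera calls.

## Working session

There is one attempt and no reset: what is moved stays moved. The work goes in short steps, Python scripts to look and compute and a tool call to move; the robot and the scene stay as the last step left them, time stands still between calls to the robot, and variables do not carry over. Pictures are saved under pics/ and viewed, at most 14 in all, crops included, and the job is handed in when it is done.

Besides the shell and the picture viewer there is one more tool, called by a JSON object that holds its "api" and its "payload". play_rows: Moves the arm, as the interface text tells. Its arguments: {"type":"object","properties":{"translation":{"type":"array","items":{"type":"array","items":{"type":"number","minimum":-1,"maximum":1}}},"twist":{"type":"array","items":{"type":"array","items":{"type":"number","minimum":-1,"maximum":1}}},"gripper":{"type":"array","items":{"type":"number"}}},"required":["translation","twist","gripper"]}

```bash
mkdir -p pics; ls
cat > h.py <<'E'
from bench import robot
import numpy as np, cv2
def snap(c,name=None,crop=None,sc=1):
    im=robot.snapshot(c)
    if name:
        o=im[...,::-1]
        if crop: x0,y0,x1,y1=crop; o=o[y0:y1,x0:x1]
        cv2.imwrite('pics/'+name,cv2.resize(o,None,fx=sc,fy=sc,interpolation=cv2.INTER_CUBIC))
    return im
def proj(c,P):
    m=robot.camera_model(c); return cv2.projectPoints(np.float64(P).reshape(-1,1,3),np.array(m['rvec']),np.array(m['tvec']),np.array(m['camera_matrix']),None)[0].reshape(-1,2)
def ray(c,uv,z):
    m=robot.camera_model(c);R=cv2.Rodrigues(np.array(m['rvec']))[0];t=np.array(m['tvec']).ravel()
    d=R.T@np.linalg.inv(m['camera_matrix'])@np.array([*uv,1.]);C=-R.T@t
    return C+d*(z-C[2])/d[2]
E
python3 - <<'E'
from h import *
snap('top','top0.png',sc=1.5);snap('scene','scene0.png',sc=1.5)
for n in ['dryer','slide_knob','tray_a','tray_b','tray_a_peg0','tray_a_peg1','tray_a_peg2','tray_b_peg0','tray_b_peg1','tray_b_peg2','wet1','wet1_mouth','dry1']:
    for c in ['top','scene']:
        print(n,c,[(np.round(d['centre'],3).tolist(),round(d['score'],2),proj(c,d['centre']).round()[0].tolist()) for d in robot.spot_point(n,c)][:7])
o=robot.get_obs();print(o['time'],o['tool_pos'],o['ee_rot'],o['width'])
E
```

```text
pics
dryer top [([0.52, 0.228, -0.004], 0.87, [170.0, 194.0]), ([0.429, -0.393, 0.019], 0.61, [322.0, 212.0]), ([0.554, -0.158, 0.029], 0.22, [263.0, 183.0])]
dryer scene [([0.515, 0.229, 0.002], 0.74, [344.0, 225.0])]
slide_knob top [([0.433, 0.205, 0.098], 0.62, [170.0, 213.0])]
slide_knob scene [([0.754, -0.159, -0.001], 0.72, [224.0, 249.0]), ([0.556, 0.102, 0.054], 0.66, [310.0, 216.0]), ([0.44, 0.199, 0.098], 0.39, [344.0, 192.0])]
tray_a top [([0.482, 0.349, 0.054], 0.78, [136.0, 203.0]), ([0.551, 0.106, 0.048], 0.55, [197.0, 184.0]), ([0.763, 0.039, 0.004], 0.46, [215.0, 135.0])]
tray_a scene [([0.555, 0.103, 0.051], 0.79, [310.0, 217.0]), ([0.481, 0.349, 0.048], 0.75, [381.0, 219.0]), ([0.47, -0.419, 0.028], 0.4, [189.0, 170.0])]
tray_b top [([0.482, 0.349, 0.054], 0.78, [136.0, 203.0]), ([0.551, 0.106, 0.048], 0.55, [197.0, 184.0]), ([0.763, 0.039, 0.004], 0.46, [215.0, 135.0])]
tray_b scene [([0.555, 0.103, 0.051], 0.79, [310.0, 217.0]), ([0.481, 0.349, 0.048], 0.75, [381.0, 219.0]), ([0.47, -0.419, 0.028], 0.4, [189.0, 170.0])]
tray_a_peg0 top [([0.532, 0.187, 0.057], 0.9
[... 2851 characters left out ...]
.93, [234.0, 132.0]), ([0.433, -0.716, 0.029], 0.83, [129.0, 148.0]), ([0.551, -0.161, 0.03], 0.68, [243.0, 201.0]), ([0.471, -0.28, 0.026], 0.6, [221.0, 179.0]), ([0.61, -0.461, 0.033], 0.59, [164.0, 192.0])]
wet1_mouth top [([0.508, -0.145, 0.025], 0.81, [260.0, 194.0])]
wet1_mouth scene [([0.511, -0.144, 0.027], 0.93, [250.0, 195.0])]
dry1 top [([0.523, 0.187, 0.108], 0.91, [174.0, 189.0]), ([0.55, 0.1, 0.106], 0.58, [196.0, 182.0]), ([0.433, 0.203, 0.097], 0.16, [170.0, 213.0])]
dry1 scene [([0.55, 0.105, 0.107], 0.84, [313.0, 206.0]), ([0.526, 0.185, 0.11], 0.81, [337.0, 206.0])]
1.4 [ 0.12526714 -0.53554035  0.40469681] [3.14153775e+00 2.83976493e-06 2.29747620e-01] 0.09430542072595316
```

View pics/top0.png

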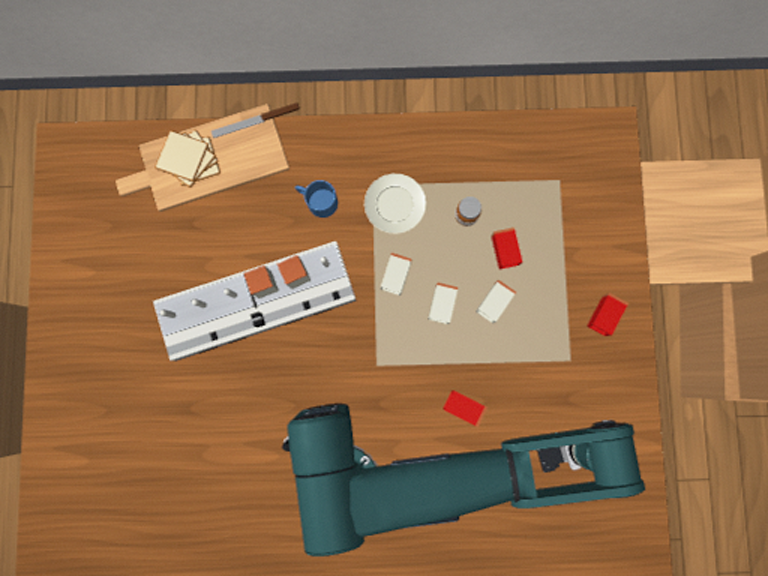

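View pics/scene0.png

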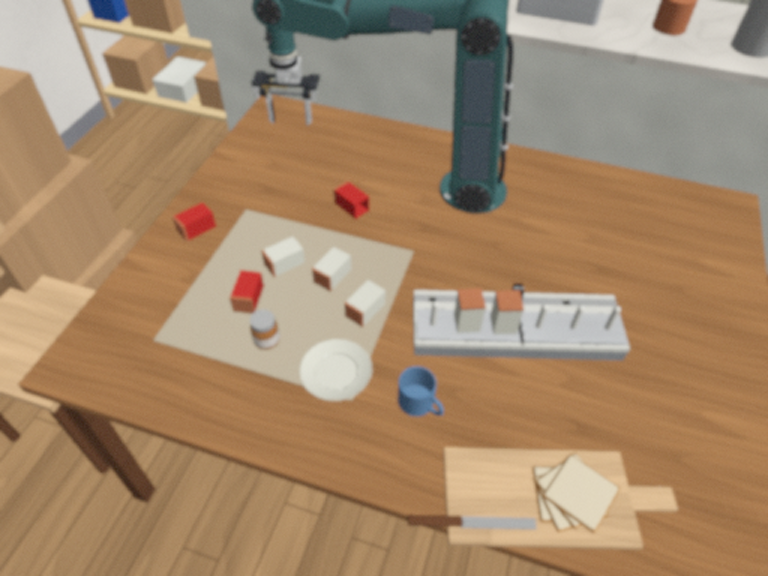

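Besides the three white jars, the red blocks could be taken for wet jars. All pixels are in the 512x384 top view.
- **White jars on the cloth:** (263,183), (295,202) and (330,201). These are the wet jars.
- **Red look-alikes:** (338,165), (404,211) and (309,272). I'll leave these alone.
- **Trays:** the right tray holds two dry jars, brown feet up. The left tray, with pegs near (112,209), (133,203) and (154,196), is empty. The slide is in the middle notch.

The final notch is therefore +0.128. I'll check the jars in one close crop and plan the slide move.

```bash
cat >> h.py <<'E'
from scipy.spatial.transform import Rotation as Ro
def cur():
    o=robot.get_obs(); return np.array(o['tool_pos']),Ro.from_euler('xyz',o['ee_rot']),o
def plan(grasps,vmax=0.9):
    """grasps: list of (grasp pos, Rotation); print rows of tool-frame moves from the measured pose"""
    p,R,o=cur(); q=np.array(o['joint_positions']); print('q',q.round(3),'tcp',p.round(4),'w',round(o['width'],4),'t',round(o['time'],1))
    for g,Rt in grasps:
        g=np.array(g,float); pt=g-Rt.apply([0,0,.18]); rv=(R.inv()*Rt).as_rotvec()
        n=int(np.ceil(max(np.abs(rv).max()/.1/vmax,np.abs(R.inv().apply(pt-p)).max()/.04/vmax,1)))
        # split each row: tool path straight in TCP, turn even
        while True:
            tr=[];tw=[];P=p.copy();Q=R
            for k in range(n):
                P2=p+(pt-p)*(k+1)/n
                tr.append((Q.inv().apply(P2-P)/.04).round(2).tolist()); w=(rv/n/.1).round(2).tolist(); tw.append(w)
                P=P+Q.apply(np.array(tr[-1])*.04); Q=Q*Ro.from_rotvec(np.array(w)*.1)
            if np.abs(tr).max()<=1 and np.abs(tw).max()<=1: break
            n+=1
        print(n,'rows\n T',tr,'\n W',tw,'\n end err mm',((P-pt)*1000).round(1))
        p,R=P,Q
E
python3 - <<'E'
from h import *
snap('top','crop1.png',(235,140,425,290),4)
pts=np.array([[.532,.187],[.58,.026],[.554,.103],[.533,.19],[.554,.101],[.581,.021],[.458,.433],[.48,.352],[.508,.268],[.453,.433],[.501,.268],[.479,.349]])
s=np.array([.043,-.125,-.041,.043,-.041,-.125,.209+.002,.127,.043,.211,.043,.127])
# pegs: tray centres +-0.125?, spacing .084 -> fit with tray centre +-c
idx=[2,4,3,2,3,4,-0,1,0,0,0,0]
A=[];b=[]
lab=[(-1,1),(-1,-1),(-1,0),(-1,1),(-1,0),(-1,-1),(1,1),(1,0),(1,-1),(1,1),(1,-1),(1,0)]
from scipy.optimize import least_squares
f=lambda v:(np.array([[v[0]-np.sin(v[2])*(a*v[3]+k*.084),v[1]+np.cos(v[2])*(a*v[3]+k*.084)] for a,k in lab])-pts).ravel()
r=least_squares(f,[.518,.228,.29,.125]);print(r.x.round(4),(f(r.x)*1000).round(1).reshape(-1,2).tolist())
x,y,th,c=r.x
ex=np.array([np.cos(th),np.sin(th)]);ey=np.array([-np.sin(th),np.cos(th)])
k=np.array([x,y])-.085*ex;print('knob',k)
Rd=Ro.from_euler('xyz',[np.pi,0,th])
plan([([*k,.25],Rd),([*k,.084],Rd)])
E
```

```text
[0.5177 0.2276 0.2962 0.1286] [[-1.2, -2.1], [-0.2, -1.8], [1.3, 1.6], [-2.2, -5.1], [1.3, 3.6], [-1.2, 3.2], [-2.3, -2.0], [0.2, -1.4], [-3.3, 2.3], [2.7, -2.0], [3.7, 2.3], [1.2, 1.6]]
knob [0.43645177 0.20277211]
q [-1.444  0.087  1.371 -0.     1.684 -0.103] tcp [ 0.1253 -0.5355  0.4047] w 0.0937 t 1.4
19 rows
 T [[0.62, -0.85, -0.03], [0.62, -0.85, -0.04], [0.63, -0.85, -0.03], [0.63, -0.85, -0.03], [0.63, -0.84, -0.04], [0.63, -0.85, -0.03], [0.63, -0.84, -0.03], [0.64, -0.84, -0.04], [0.64, -0.84, -0.03], [0.64, -0.83, -0.03], [0.65, -0.84, -0.04], [0.65, -0.83, -0.03], [0.65, -0.83, -0.03], [0.65, -0.83, -0.04], [0.66, -0.82, -0.03], [0.65, -0.82, -0.03], [0.66, -0.83, -0.04], [0.67, -0.82, -0.03], [0.66, -0.81, -0.03]] 
 W [[0.0, 0.0, -0.03], [0.0, 0.0, -0.03], [0.0, 0.0, -0.03], [0.0, 0.0, -0.03], [0.0, 0.0, -0.03], [0.0, 0.0, -0.03], [0.0, 0.0, -0.03], [0.0, 0.0, -0.03], [0.0, 0.0, -0.03], [0.0, 0.0, -0.03], [0.0, 0.0, -0.03], [0.0, 0.0, -0.03], [0.0, 0.0, -0.03], [0.0, 0.0, -0.03], [0.0, 0.0, -0.03], [0.0, 0.0, -0.03], [0.0, 0.0, -0.03], [0.0, 0.0, -0.03], [0.0, 0.0, -0.03]] 
 end err mm [ 0.  -0.2 -0.2]
5 rows
 T [[0.0, -0.0, 0.83], [0.0, -0.0, 0.83], [0.0, -0.0, 0.83], [0.0, -0.0, 0.83], [0.0, -0.0, 0.83]] 
 W [[0.0, 0.0, -0.02], [0.0, 0.0, -0.02], [0.0, 0.0, -0.02], [0.0, 0.0, -0.02], [0.0, 0.0, -0.02]] 
 end err mm [ 0.  -0.2 -0.2]
```

View pics/crop1.png

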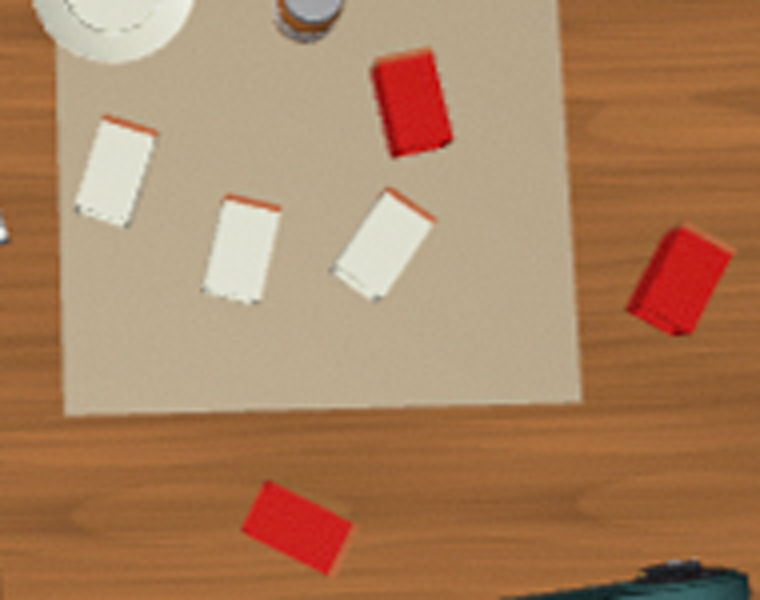

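The crop confirms three white jars on the cloth with brown bases pointing away and mouths toward the robot. The red ones are decoys. Next I go to the knob.

{"api": "play_rows", "payload": {"translation": [[0.62, -0.85, -0.03], [0.62, -0.85, -0.03], [0.63, -0.85, -0.03], [0.63, -0.85, -0.03], [0.63, -0.84, -0.03], [0.63, -0.85, -0.03], [0.63, -0.84, -0.03], [0.64, -0.84, -0.03]], "twist": [[0, 0, -0.03], [0, 0, -0.03], [0, 0, -0.03], [0, 0, -0.03], [0, 0, -0.03], [0, 0, -0.03], [0, 0, -0.03], [0, 0, -0.03]], "gripper": [0.6, 0.6, 0.6, 0.6, 0.6, 0.6, 0.6, 0.6]}}

```text
time: 2.25
tool_pos: [0.2563, -0.223, 0.4145]
ee_rot: [3.141, -0.001, 0.253]
wrist_force: [0.6, 0.0, 0.1]
width: 0.0752
finger_force: 0.0
```

{"api": "play_rows", "payload": {"translation": [[0.64, -0.84, -0.03], [0.64, -0.83, -0.03], [0.65, -0.84, -0.03], [0.65, -0.83, -0.03], [0.65, -0.83, -0.03], [0.65, -0.83, -0.03], [0.66, -0.82, -0.03], [0.65, -0.82, -0.03]], "twist": [[0, 0, -0.03], [0, 0, -0.03], [0, 0, -0.03], [0, 0, -0.03], [0, 0, -0.03], [0, 0, -0.03], [0, 0, -0.03], [0, 0, -0.03]], "gripper": [0.6, 0.6, 0.6, 0.6, 0.6, 0.6, 0.6, 0.6]}}

```text
time: 3.05
tool_pos: [0.3874, 0.0879, 0.4242]
ee_rot: [3.141, -0.001, 0.279]
wrist_force: [-0.4, -1.0, -0.1]
width: 0.0752
finger_force: 0.0
```

{"api": "play_rows", "payload": {"translation": [[0.66, -0.83, -0.03], [0.67, -0.82, -0.03], [0.66, -0.81, -0.03], [0, 0, 0]], "twist": [[0, 0, -0.06], [0, 0, -0.06], [0, 0, -0.06], [0, 0, 0]], "gripper": [0.6, 0.6, 0.6, 0.6]}}

```text
time: 3.45
tool_pos: [0.4371, 0.2062, 0.4264]
ee_rot: [-3.14, 0.001, 0.301]
wrist_force: [0.3, 0.0, 0.1]
width: 0.0753
finger_force: 0.0
```

Run:
```python
from h import *
th=.2962;k=[.4365,.2028]
Rd=Ro.from_euler('xyz',[np.pi,0,th])
for c in ['top','scene']:
    robot.snapshot(c);print(c,[(np.round(d['centre'],3).tolist(),round(d['score'],2)) for d in robot.spot_point('slide_knob',c)])
plan([([*k,.25],Rd),([*k,.083],Rd)])
```

```text
top [([0.58, 0.028, 0.057], 0.73), ([0.433, 0.203, 0.097], 0.53)]
scene [([0.437, 0.2, 0.101], 0.47)]
q [ 3.160e-01 -7.200e-02  1.486e+00 -1.000e-03  1.728e+00  1.592e+00] tcp [0.4358 0.2019 0.4275] w 0.075 t 3.6
1 rows
 T [[0.02, -0.02, -0.06]] 
 W [[0.01, 0.0, -0.01]] 
 end err mm [-0.1  0.1 -0.1]
5 rows
 T [[0.0, 0.0, 0.83], [0.0, 0.0, 0.84], [0.0, 0.0, 0.83], [0.0, 0.0, 0.84], [0.0, 0.01, 0.83]] 
 W [[-0.0, 0.0, -0.0], [-0.0, 0.0, -0.0], [-0.0, 0.0, -0.0], [-0.0, 0.0, -0.0], [-0.0, 0.0, -0.0]] 
 end err mm [-0.1 -0.2  0.1]
```

{"api": "play_rows", "payload": {"translation": [[0, 0, 0.83], [0, 0, 0.84], [0, 0, 0.83], [0, 0, 0.7], [0, 0, 0.4], [0, 0, 0.5], [0, 0, 0], [0, 0, 0]], "twist": [[0, 0, 0], [0, 0, 0], [0, 0, 0], [0, 0, 0], [0, 0, 0], [0, 0, 0], [0, 0, 0], [0, 0, 0]], "gripper": [0.6, 0.6, 0.6, 0.6, 0.6, 0.6, 0.6, -1]}}

```text
time: 4.45
tool_pos: [0.4361, 0.2017, 0.264]
ee_rot: [3.141, -0.0, 0.294]
wrist_force: [0.1, 0.7, -0.0]
width: 0.0704
finger_force: 0.0
```

{"api": "play_rows", "payload": {"translation": [[0, 0, 0], [0, 0, 0], [0, 0, 0], [0, 0, 0], [0, 0, 0], [0, 0, 0]], "twist": [[0, 0, 0], [0, 0, 0], [0, 0, 0], [0, 0, 0], [0, 0, 0], [0, 0, 0]], "gripper": [-1, -1, -1, -1, -1, -1]}}

```text
time: 5.05
tool_pos: [0.4362, 0.2028, 0.2635]
ee_rot: [3.142, -0.0, 0.296]
wrist_force: [0.3, -0.0, 1.3]
width: 0.0236
finger_force: 30.0
```

{"api": "play_rows", "payload": {"translation": [[0, 0, -0.25], [0, 0, -0.25], [0, 0, 0], [0, 0, 0]], "twist": [[0, 0, 0], [0, 0, 0], [0, 0, 0], [0, 0, 0]], "gripper": [-1, -1, -1, -1]}}

```text
time: 5.45
tool_pos: [0.4361, 0.2028, 0.2838]
ee_rot: [-3.142, -0.0, 0.296]
wrist_force: [1.2, 0.4, -0.3]
width: 0.0238
finger_force: 30.0
```

Run:
```python
from h import *
th=.2962;k=np.array([.4365,.2028])
Rd=Ro.from_euler('xyz',[np.pi,0,th])
p,R,o=cur();print(o['ee_rot'],o['wrist_force'],o['wrist_torque'])
ey=np.array([-np.sin(th),np.cos(th)])
g=p[:2]-.21*ey
plan([([*g,p[2]-.18],Rd)])
```

```text
[-3.14157289e+00 -4.07684909e-04  2.95883713e-01] [ 1.22789656  0.42581653 -0.31004943] [ 0.10758689 -0.09211543  0.01721501]
q [ 0.317 -0.01   1.714  0.     1.437  1.592] tcp [0.4361 0.2028 0.2838] w 0.0238 t 5.5
6 rows
 T [[0.0, 0.87, -0.0], [0.0, 0.88, -0.0], [0.0, 0.87, -0.0], [0.0, 0.88, -0.0], [0.0, 0.87, -0.0], [0.0, 0.88, -0.0]] 
 W [[-0.0, -0.0, -0.0], [-0.0, -0.0, -0.0], [-0.0, -0.0, -0.0], [-0.0, -0.0, -0.0], [-0.0, -0.0, -0.0], [-0.0, -0.0, -0.0]] 
 end err mm [-0.1 -0.  -0. ]
```

{"api": "play_rows", "payload": {"translation": [[0, 0.4, 0], [0, 0.8, 0], [0, 0.8, 0], [0, 0.8, 0], [0, 0.8, 0], [0, 0.8, 0], [0, 0.6, 0], [0, 0.25, 0]], "twist": [[0, 0, 0], [0, 0, 0], [0, 0, 0], [0, 0, 0], [0, 0, 0], [0, 0, 0], [0, 0, 0], [0, 0, 0]], "gripper": [-1, -1, -1, -1, -1, -1, -1, -1]}}

```text
time: 6.25
tool_pos: [0.498, 0.0004, 0.2834]
ee_rot: [-3.141, -0.001, 0.294]
wrist_force: [3.3, 1.3, -0.6]
width: 0.0236
finger_force: 30.0
```

{"api": "play_rows", "payload": {"translation": [[0, 0, 0], [0, 0, 0], [0, 0, 0], [0, 0, 0.2], [0, 0, 0.2], [0, 0, 0.05], [0, 0, 0]], "twist": [[0, 0, 0], [0, 0, 0], [0, 0, 0], [0, 0, 0], [0, 0, 0], [0, 0, 0], [0, 0, 0]], "gripper": [-1, -1, -1, -1, -1, -1, -1]}}

```text
time: 6.95
tool_pos: [0.4975, 0.0025, 0.2646]
ee_rot: [-3.141, -0.001, 0.296]
wrist_force: [4.1, 1.0, -2.0]
width: 0.024
finger_force: 30.0
```

Run:
```python
from h import *
th=.2962;p,R,o=cur();print(p,o['wrist_force'],o['wrist_torque'],o['joint_positions'])
ey=np.array([-np.sin(th),np.cos(th)])
print((p[:2]-[.4361,.2028])@ey, (p[:2]-[.4361,.2028])@[np.cos(th),np.sin(th)])
```

```text
[0.49746388 0.00247584 0.26463987] [ 4.09398049  0.97851345 -2.04351228] [ 0.34971709 -0.82617287 -0.03094409] [-1.09416701e-01  4.25990626e-02  1.70095800e+00  1.22913014e-03
  1.39771796e+00  1.16473225e+00]
-0.2095119204269107 0.00021946153232496786
```

{"api": "play_rows", "payload": {"translation": [[0, 0, 0], [0, 0, 0], [0, 0, 0], [0, 0, -0.5], [0, 0, -0.9], [0, 0, -0.9], [0, 0, -0.9], [0, 0, -0.9]], "twist": [[0, 0, 0], [0, 0, 0], [0, 0, 0], [0, 0, 0], [0, 0, 0], [0, 0, 0], [0, 0, 0], [0, 0, 0]], "gripper": [0.3, 0.3, 0.3, 0.3, 0.5, 0.5, 0.9, 0.9]}}

```text
time: 7.75
tool_pos: [0.4968, 0.0017, 0.4308]
ee_rot: [3.142, 0.001, 0.295]
wrist_force: [1.0, -0.4, 0.4]
width: 0.0832
finger_force: 0.0
```

{"api": "play_rows", "payload": {"translation": [[-0.5, 0.7, -0.5], [-0.5, 0.7, -0.5], [-0.5, 0.7, -0.5], [-0.5, 0.7, -0.5], [-0.5, 0.7, 0], [-0.5, 0, 0], [0, 0, 0], [0, 0, 0]], "twist": [[0, 0.9, 0], [0, 0.9, 0], [0, 0.9, 0], [0, 0.9, 0], [0.9, 0, 0], [0.9, 0, 0], [0.9, 0, 0], [0, 0, 0]], "gripper": [0.9, 0.9, 0.9, 0.9, 0.9, 0.9, 0.9, 0.9]}}

```text
time: 8.55
tool_pos: [0.4162, -0.1703, 0.4827]
ee_rot: [-2.87, -0.358, 0.293]
wrist_force: [0.5, -0.2, -0.0]
width: 0.0895
finger_force: 0.0
```

Run:
```python
from h import *
p,R,o=cur();print(p.tolist(),o['ee_rot'],np.round(o['joint_positions'],4).tolist(), R.as_matrix()[:,2])
for c in ['top','scene']:
    snap(c,'s2.png',(180,120,440,320) ,3) if c=='scene' else snap(c)
    print(c,[(np.round(d['centre'],3).tolist(),round(d['score'],2)) for d in robot.spot_point('slide_knob',c)])
    print(c,[(np.round(d['centre'],3).tolist(),round(d['score'],2)) for d in robot.spot_point('wet1',c)])
```

```text
[0.41621068611719286, -0.17030219056536827, 0.482660604150682] [-2.86951579 -0.35809211  0.29262255] [-0.6627, -0.1626, 1.4883, 0.4601, 1.816, 0.6795] [ 0.24572458  0.35469301 -0.90211546]
top [([0.553, 0.108, 0.051], 0.45), ([0.495, 0.004, 0.098], 0.43)]
top [([0.615, -0.46, 0.029], 0.93), ([0.193, -0.33, 0.031], 0.77), ([0.468, -0.424, 0.026], 0.68), ([0.551, -0.157, 0.027], 0.62), ([0.427, -0.714, 0.025], 0.6), ([0.466, -0.279, 0.025], 0.46)]
scene [([0.498, 0.002, 0.098], 0.57)]
scene [([0.468, -0.423, 0.027], 0.95), ([0.431, -0.715, 0.027], 0.81), ([0.55, -0.16, 0.029], 0.78), ([0.195, -0.329, 0.031], 0.76), ([0.612, -0.462, 0.031], 0.7), ([0.469, -0.279, 0.027], 0.69), ([0.481, 0.346, 0.057], 0.68)]
```

View pics/s2.png

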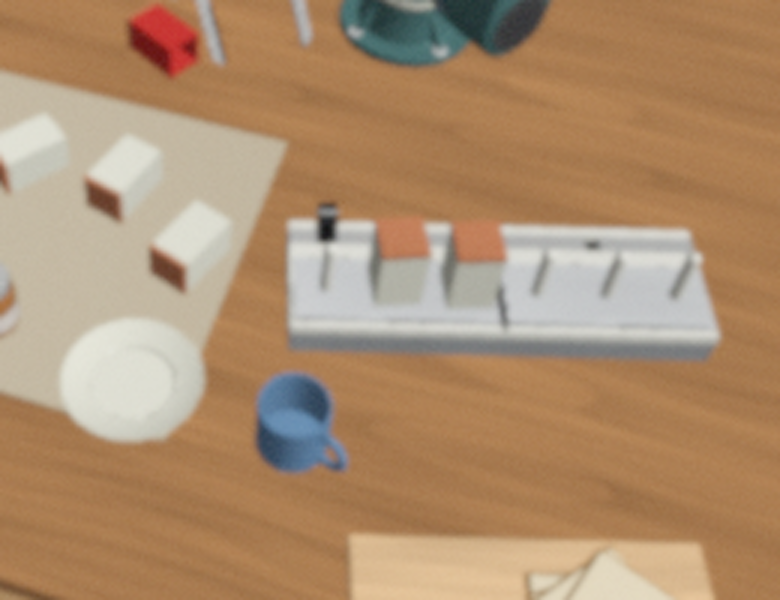

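The knob sits at the right end, crop pixel (327,222), with its top at 98 mm. The dryer is off, and the jars and pegs are untouched. Next I fit the arm's kinematics so I can plan a tilted pick and place.

```bash
cat > kin.py <<'E'
from h import *
from scipy.optimize import least_squares
Y=lambda a:Ro.from_euler('y',a); Z=lambda a:Ro.from_euler('z',a)
def fk(q,v):
    h,a1,L1,e3,L2,L6=v
    R=Z(q[0]);p=np.array([0,0,h])+R.apply([a1,0,0]);R=R*Y(q[1]);p=p+R.apply([0,0,L1]);R=R*Y(q[2]);p=p+R.apply([e3,0,L2])
    R=R*Z(q[3])*Y(q[4]);p=p+R.apply([0,0,L6]);return p,R*Z(q[5]+np.pi/2)
D=[([-1.444,.087,1.371,0,1.684,-.103],[.1253,-.5355,.4047]),([.316,-.072,1.486,-.001,1.728,1.592],[.4358,.2019,.4275]),([.317,-.010,1.714,0,1.437,1.592],[.4361,.2028,.2838]),
([-.1094167,.0425991,1.700958,.0012291,1.3977,1.16473],[.49746,.00248,.26464]),([-0.6627,-0.1626,1.4883,0.4601,1.816,0.6795],[.41621,-.1703,.48266])]
f=lambda v:np.concatenate([np.ravel([1000*(fk(q,v)[0]-p) for q,p in D]),(v-np.array([.4,0,.4,0,.4,.08]))*3])
V=least_squares(f,[.4,0,.4,0,.4,.08]).x
lo=np.array([-3.1,-.76,.27,-1.08,.17,-2.57]);hi=np.array([3.1,2.03,2.55,4.22,2.65,2.57])
def ik(g,R,q0):
    pt=np.array(g)-R.apply([0,0,.18])
    def e(q):
        p,Q=fk(q,V);return np.concatenate([(p-pt)*10,(Q.inv()*R).as_rotvec()])
    best=None
    for q in [q0]+[np.clip(q0+d,lo+.05,hi-.05) for d in np.random.default_rng(0).normal(0,.6,(6,6))]:
        r=least_squares(e,np.clip(q,lo+.01,hi-.01),bounds=(lo,hi))
        if best is None or r.cost<best.cost-1e-7: best=r
        if best.cost<1e-8:break
    return best.x,best.cost
def tool(yaw,tilt,half=0):
    """z points along yaw horizontally by sin(tilt), down by cos(tilt); y horizontal"""
    z=np.array([np.cos(yaw)*np.sin(tilt),np.sin(yaw)*np.sin(tilt),-np.cos(tilt)])
    y=np.array([np.sin(yaw),-np.cos(yaw),0])*(-1 if half else 1);x=np.cross(y,z)
    return Ro.from_matrix(np.stack([x,y,z],1))
E
python3 - <<'E'
from kin import *
print(V.round(4),(f(V)[:15]).round(1)); print(fk(D[4][0],V)[1].as_euler('xyz'))
# jar axes from the wet1_mouth / colour blobs (top camera): white blobs
im=robot.snapshot('top');hsv=cv2.cvtColor(im,cv2.COLOR_RGB2HSV)
m=((hsv[...,1]<45)&(hsv[...,2]>195)).astype(np.uint8);n,l,s,c=cv2.connectedComponentsWithStats(m)
for i in range(1,n):
    if 60<s[i,4]<900 and 235<c[i,0]<380 and 160<c[i,1]<240:
        pts=np.argwhere(l==i)[:,::-1].astype(np.float32)
        W=np.array([ray('top',u,.056)[:2] for u in pts]).astype(np.float32)
        (cx,cy),(w,h),a=cv2.minAreaRect(W);print(c[i].round(),s[i,4],np.round([cx,cy,w,h],3),round(a,1))
for c in ['top','scene']:
    robot.snapshot(c)
    print(c,[(np.round(d['centre'],3).tolist(),round(d['score'],2)) for n in ('wet1_mouth','wet2_mouth') for d in robot.spot_point(n,c)])
for t in (20,30,40,50):
  for tag,g,ya in [('pickA',[.57,-.15,.03],np.pi+.2),('pickB',[.485,-.28,.03],np.pi+.2),('pickC',[.49,-.41,.03],np.pi-.6)]+[(f'place{k}hi',[.5177-.2962*0-np.sin(.2962)*s,.2276+np.cos(.2962)*s,.22],.2962+dy) for k,s in enumerate((.2126,.1286,.0446)) for dy in (0,)]:
    a=np.radians(t)
    for half in (0,1):
        R=tool(ya,a,half) if 'pick' not in tag else tool(ya,a,half)
        q,c=ik(g,R,np.array([np.arctan2(g[1],g[0]),.2,1.5,0,1.4,0]))
        print(t,tag,half,'%.1e'%c,q.round(2))
E
```

```text
[0.2867 0.019  0.4426 0.1023 0.4809 0.2794] [-56.2  -6.9  -3.9  18.7 -53.6  -4.6  17.9 -53.8   0.9  -6.2 -56.1   1.5
  -1.7  -0.5   6.3]
[-2.86947687 -0.35800919  0.29262084]
[263. 180.] 230 [ 0.552 -0.158  0.058  0.084] 70.4
[330. 202.] 349 [ 0.466 -0.419  0.058  0.096] 54.2
[298. 195.] 98 [ 0.494 -0.288  0.057  0.034] 74.3
top [([0.509, -0.144, 0.028], 0.81), ([0.456, 0.431, 0.058], 0.36)]
scene [([0.51, -0.14, 0.029], 0.86), ([0.548, 0.103, 0.105], 0.46), ([0.425, -0.273, 0.028], 0.84)]
20 pickA 0 2.3e-30 [-0.16  0.62  1.12 -0.12  1.72 -1.93]
20 pickA 1 2.0e-26 [-0.16  0.62  1.12 -0.12  1.72  1.21]
20 pickB 0 1.7e-20 [-0.37  0.52  1.28 -0.19  1.64 -2.13]
20 pickB 1 1.0e-18 [-0.37  0.52  1.28 -0.19  1.64  1.01]
20 pickC 0 7.6e-26 [-0.68  0.76  0.89 -0.03  1.83 -1.65]
20 pickC 1 6.6e-26 [-0.68  0.76  0.89 -0.03  1.83  1.49]
20 place0hi 0 2.4e-31 [ 0.9  -0.03  1.55 -0.2   1.34  2.19]
20 place0hi 1 6.7e-18 [ 0.9  -0.03  1.55 -0.2   1.34 -0.95]
20 place1hi 0 5.8e-21 [ 0.75 -0.13  1.64 -0.15  1.32  2.04]
20 place1hi 1 1.6e-28 [ 0.75 -0.13  1.64 -0.15  1.32 -1.11]
20 place2hi 0 3.6e-25 [
[... 1502 characters left out ...]
0 pickA 0 2.9e-22 [-0.09  1.24  0.33 -0.32  2.39 -2.  ]
50 pickA 1 1.3e-22 [-0.09  1.24  0.33 -0.32  2.39  1.14]
50 pickB 0 9.5e-29 [-0.25  1.04  0.71 -0.41  2.17 -2.11]
50 pickB 1 3.1e-30 [-0.25  1.04  0.71 -0.41  2.17  1.03]
50 pickC 0 4.3e-02 [-0.66  1.22  0.27 -0.08  2.25 -1.67]
50 pickC 1 4.3e-02 [-0.66  1.22  0.27 -0.08  2.25  1.47]
50 place0hi 0 1.1e-02 [ 1.13 -0.31  2.03 -0.64  0.9   2.57]
50 place0hi 1 2.6e-24 [ 1.22 -0.28  2.05 -0.85  0.95 -0.28]
50 place1hi 0 6.8e-04 [ 1.02 -0.46  2.16 -0.69  0.85  2.57]
50 place1hi 1 1.2e-24 [ 1.05 -0.45  2.17 -0.75  0.87 -0.49]
50 place2hi 0 3.3e-24 [ 0.78 -0.61  2.25 -0.54  0.77  2.31]
50 place2hi 1 1.3e-25 [ 0.78 -0.61  2.25 -0.54  0.77 -0.84]
```

```bash
python3 - <<'E'
s=open('kin.py').read()
s=s.replace("h,a1,L1,e3,L2,L6=v","h,a1,L1,e3,L2,L6,d=v").replace("R.apply([a1,0,0])","R.apply([a1,d,0])").replace("[.4,0,.4,0,.4,.08]","[.4,0,.4,0,.4,.08,0.05]").replace("*3])","*.3])")
s+='''
th=.2962;O=np.array([.5177,.2276])
def peg(s): return O+s*np.array([-np.sin(th),np.cos(th)])
PEG=[peg(.2126),peg(.1286),peg(.0446)]
'''
open('kin.py','w').write(s)
E
python3 - <<'E'
from kin import *
print(V.round(4),(f(V)[:15]).round(1))
jars=dict(A=([.5515,-.158],160.4),B=([.468,-.279],165),C=([.467,-.421],144.2))
for n,(c,y) in jars.items():
  y=np.radians(y);g=np.array([*(np.array(c)-.015*np.array([np.cos(y),np.sin(y)])),.032])
  for t in (25,35,45):
    q,e=ik(g,tool(y,np.radians(t),0),np.array([np.arctan2(g[1],g[0]),.6,1.,-.1,1.9,-2])); print(n,t,'%.0e'%e,q.round(2))
for k in range(3):
  for t in (45,55,65):
   for z in (.122,.215):
    for dy in (0,.3):
     q,e=ik([*PEG[k],z],tool(th+dy,np.radians(t),1),np.array([.8,-.2,1.9,-.3,1.,-.8])); print(k,t,z,dy,'%.0e'%e,q.round(2))
E
```

```text
[ 1.520e-01 -2.000e-04  4.497e-01  1.010e-01  5.000e-01  1.513e-01
  5.660e-02] [ 0.1  0.  -0.1  0.1  0.   0.1  0.  -0.1  0.1  0.   0.  -0.1 -0.   0.
 -0. ]
A 25 8e-30 [-0.37  0.6   1.16 -0.01  1.82 -1.6 ]
A 35 3e-30 [-0.37  0.73  1.01 -0.02  2.01 -1.6 ]
A 45 9e-22 [-0.37  0.87  0.86 -0.02  2.2  -1.6 ]
B 25 2e-26 [-0.56  0.53  1.26 -0.13  1.77 -1.87]
B 35 3e-20 [-0.54  0.66  1.13 -0.17  1.95 -1.86]
B 45 3e-26 [-0.52  0.79  1.   -0.22  2.12 -1.87]
C 25 6e-31 [-0.78  0.72  0.97 -0.07  1.89 -1.74]
C 35 3e-18 [-0.77  0.86  0.79 -0.1   2.09 -1.74]
C 45 1e-18 [-0.77  1.01  0.61 -0.13  2.3  -1.76]
0 45 0.122 0 3e-26 [ 0.87 -0.05  1.92 -0.66  0.68 -0.6 ]
0 45 0.122 0.3 2e-25 [ 0.71 -0.12  1.99 -0.17  0.5  -1.34]
0 45 0.215 0 1e-21 [ 0.87 -0.14  1.8  -0.54  0.85 -0.77]
0 45 0.215 0.3 1e-30 [ 0.71 -0.22  1.87 -0.12  0.71 -1.4 ]
0 55 0.122 0 6e-18 [ 0.92 -0.05  2.02 -1.06  0.58 -0.19]
0 55 0.122 0.3 2e-26 [ 0.72 -0.15  2.11 -0.44  0.24 -1.07]
0 55 0.215 0 1e-30 [ 0.92 -0.17  1.92 -0.82  0.71 -0.49]
0 55 0.215 0.3 1e-21 [ 0.72 -0.27  2.   -0.23  0.46 -1.29]
0 65 0.122 0 2e-02 [ 0.93 -0.04  2.07 
[... 885 characters left out ...]
.1 ]
2 45 0.122 0 2e-20 [ 0.46 -0.26  2.1  -0.23  0.53 -1.26]
2 45 0.122 0.3 6e-21 [ 0.25 -0.27  2.11  0.44  0.59 -2.19]
2 45 0.215 0 2e-28 [ 0.46 -0.35  1.97 -0.17  0.75 -1.33]
2 45 0.215 0.3 2e-19 [ 0.25 -0.36  1.98  0.34  0.8  -2.06]
2 55 0.122 0 1e-27 [ 0.48 -0.28  2.22 -0.54  0.3  -0.95]
2 55 0.122 0.3 4e-05 [ 0.21 -0.3   2.23  0.82  0.42 -2.57]
2 55 0.215 0 1e-20 [ 0.48 -0.41  2.1  -0.3   0.52 -1.2 ]
2 55 0.215 0.3 2e-27 [ 0.21 -0.43  2.11  0.57  0.61 -2.28]
2 65 0.122 0 4e-03 [ 0.49 -0.28  2.3  -1.08  0.17 -0.4 ]
2 65 0.122 0.3 2e-02 [ 0.25 -0.31  2.3   0.86  0.25 -2.57]
2 65 0.215 0 2e-25 [ 0.5  -0.43  2.22 -0.68  0.29 -0.82]
2 65 0.215 0.3 8e-04 [ 0.19 -0.46  2.23  0.87  0.45 -2.57]
```

```bash
cat >> kin.py <<'E'
def rows(poses,p,R):
    tr=[];tw=[]
    for pt,Rt in poses:
        a=(R.inv().apply(pt-p)/.04).round(2);w=((R.inv()*Rt).as_rotvec()/.1).round(2)
        p=p+R.apply(a*.04);R=R*Ro.from_rotvec(w*.1);tr.append(a.tolist());tw.append(w.tolist())
    for i in range(0,len(tr),8): print('T',[[round(x,2)+0. for x in a] for a in tr[i:i+8]],'\nW',[[round(x,2)+0. for x in a] for a in tw[i:i+8]])
    m=np.abs(np.array(tr)).max(),np.abs(np.array(tw)).max()
    if max(m)>1: print('TOO BIG',m)
    return p,R
def now():
    p,R,o=cur();q=np.array(o['joint_positions']);print('q',q.round(3),'tcp',p.round(4),'w',round(o['width'],4),'F',np.round(o['wrist_force'],1),'t',round(o['time'],1));return p,R,q
def jmove(q0,q1,p,R,n):
    return rows([fk(q0+(q1-q0)*s,V) for s in (np.arange(n)+1)/n],p,R)
def cmove(g,Rt,p,R,n):
    pt=np.array(g)-Rt.apply([0,0,.18]);rv=(R.inv()*Rt).as_rotvec()
    return rows([(p+(pt-p)*s,R*Ro.from_rotvec(rv*s)) for s in (np.arange(n)+1)/n],p,R)
def pick(c,ydeg,t,off=.015,z=.032):
    y=np.radians(ydeg);return np.array([*(np.array(c)-off*np.array([np.cos(y),np.sin(y)])),z]),tool(y,np.radians(t),0)
E
python3 - <<'E'
from kin import *
p,R,q=now()
g,Rt=pick([.5515,-.158],160.4,45)
hi=g+[0,0,.12]
q1,e=ik(hi,Rt,np.array([-.37,.8,.9,0,2.,-1.6]));print(q1.round(2),e)
p,R=jmove(q,q1,p,R,24)
print('down');cmove(g,Rt,p,R,5)
E
```

```text
q [-0.66  -0.164  1.487  0.46   1.815  0.679] tcp [ 0.4167 -0.1689  0.4836] w 0.0892 F [-0.4 -0.1  1.2] t 9.2
[-0.37  0.78  0.75 -0.03  2.39 -1.61] 2.7172413673493795e-22
T [[0.18, 0.24, 0.09], [0.15, 0.26, 0.1], [0.14, 0.27, 0.09], [0.11, 0.29, 0.1], [0.09, 0.3, 0.11], [0.07, 0.31, 0.1], [0.04, 0.33, 0.11], [0.02, 0.33, 0.11]] 
W [[0.19, -0.37, -0.97], [0.22, -0.35, -0.98], [0.25, -0.33, -0.97], [0.28, -0.3, -0.97], [0.31, -0.28, -0.96], [0.33, -0.25, -0.97], [0.35, -0.22, -0.96], [0.37, -0.19, -0.95]]
T [[0.0, 0.33, 0.11], [-0.04, 0.33, 0.11], [-0.06, 0.34, 0.12], [-0.08, 0.34, 0.11], [-0.11, 0.33, 0.12], [-0.14, 0.33, 0.11], [-0.16, 0.33, 0.12], [-0.19, 0.31, 0.11]] 
W [[0.38, -0.15, -0.96], [0.39, -0.12, -0.95], [0.41, -0.09, -0.95], [0.4, -0.04, -0.95], [0.41, -0.02, -0.94], [0.41, 0.03, -0.94], [0.41, 0.06, -0.93], [0.39, 0.1, -0.93]]
T [[-0.21, 0.31, 0.12], [-0.23, 0.29, 0.11], [-0.26, 0.28, 0.12], [-0.28, 0.27, 0.11], [-0.3, 0.24, 0.12], [-0.32, 0.23, 0.11], [-0.34, 0.21, 0.11], [-0.36, 0.19, 0.11]] 
W [[0.39, 0.13, -0.93], [0.37, 0.16, -0.92], [0.35, 0.19, -0.92], [0.33, 0.23, -0.91], [0.32, 0.25, -0.91], [0.28, 0.28, -0.91], [0.26, 0.31, -0.9], [0.23, 0.32, -0.89]]
down
T [[-0.42, 0.0, 0.42], [-0.43, 0.0, 0.43], [-0.42, 0.0, 0.42], [-0.43, 0.0, 0.42], [-0.42, 0.0, 0.43]] 
W [[0.0, 0.0, 0.0], [0.0, 0.0, 0.0], [0.0, 0.0, 0.0], [0.0, 0.0, 0.0], [0.0, 0.0, 0.0]]
```

{"api": "play_rows", "payload": {"translation": [[0.18, 0.24, 0.09], [0.15, 0.26, 0.1], [0.14, 0.27, 0.09], [0.11, 0.29, 0.1], [0.09, 0.3, 0.11], [0.07, 0.31, 0.1], [0.04, 0.33, 0.11], [0.02, 0.33, 0.11]], "twist": [[0.19, -0.37, -0.97], [0.22, -0.35, -0.98], [0.25, -0.33, -0.97], [0.28, -0.3, -0.97], [0.31, -0.28, -0.96], [0.33, -0.25, -0.97], [0.35, -0.22, -0.96], [0.37, -0.19, -0.95]], "gripper": [1, 1, 1, 1, 1, 1, 1, 1]}}

```text
time: 10.0
tool_pos: [0.5077, -0.2054, 0.4438]
ee_rot: [-2.914, -0.313, 1.15]
wrist_force: [-0.1, 0.8, 0.6]
width: 0.0941
finger_force: 0.0
```

{"api": "play_rows", "payload": {"translation": [[0.0, 0.33, 0.11], [-0.04, 0.33, 0.11], [-0.06, 0.34, 0.12], [-0.08, 0.34, 0.11], [-0.11, 0.33, 0.12], [-0.14, 0.33, 0.11], [-0.16, 0.33, 0.12], [-0.19, 0.31, 0.11]], "twist": [[0.38, -0.15, -0.96], [0.39, -0.12, -0.95], [0.41, -0.09, -0.95], [0.4, -0.04, -0.95], [0.41, -0.02, -0.94], [0.41, 0.03, -0.94], [0.41, 0.06, -0.93], [0.39, 0.1, -0.93]], "gripper": [1, 1, 1, 1, 1, 1, 1, 1]}}

```text
time: 10.8
tool_pos: [0.6013, -0.2195, 0.3745]
ee_rot: [-2.884, -0.479, 1.942]
wrist_force: [0.4, -0.3, -0.2]
width: 0.0939
finger_force: 0.0
```

{"api": "play_rows", "payload": {"translation": [[-0.21, 0.31, 0.12], [-0.23, 0.29, 0.11], [-0.26, 0.28, 0.12], [-0.28, 0.27, 0.11], [-0.3, 0.24, 0.12], [-0.32, 0.23, 0.11], [-0.34, 0.21, 0.11], [-0.36, 0.19, 0.11]], "twist": [[0.39, 0.13, -0.93], [0.37, 0.16, -0.92], [0.35, 0.19, -0.92], [0.33, 0.23, -0.91], [0.32, 0.25, -0.91], [0.28, 0.28, -0.91], [0.26, 0.31, -0.9], [0.23, 0.32, -0.89]], "gripper": [1, 1, 1, 1, 1, 1, 1, 1]}}

```text
time: 11.6
tool_pos: [0.6859, -0.2059, 0.2781]
ee_rot: [3.139, -0.787, 2.804]
wrist_force: [0.9, 0.5, -0.5]
width: 0.0944
finger_force: 0.0
```

Run:
```python
from kin import *
robot.snapshot('scene');print([(np.round(d['centre'],3).tolist(),round(d['score'],2)) for n in ('wet1','wet1_mouth') for d in robot.spot_point(n,'scene')])
p,R,q=now()
g,Rt=pick([.5515,-.158],160.4,45)
cmove(g,Rt,p,R,6)
```

```text
[([0.552, -0.161, 0.028], 0.93), ([0.613, -0.46, 0.03], 0.77), ([0.469, -0.277, 0.026], 0.51), ([0.482, 0.348, 0.048], 0.43), ([0.194, -0.33, 0.033], 0.35), ([0.509, -0.143, 0.029], 0.57)]
q [-0.367  0.789  0.752 -0.025  2.389 -1.605] tcp [ 0.6857 -0.2056  0.2765] w 0.0939 F [-0.1 -0.7  0.1] t 11.8
T [[-0.35, 0.0, 0.34], [-0.34, 0.0, 0.35], [-0.35, 0.0, 0.34], [-0.34, 0.0, 0.35], [-0.35, 0.0, 0.35], [-0.34, 0.0, 0.34]] 
W [[0.0, -0.01, 0.0], [0.0, 0.0, 0.0], [0.0, -0.01, -0.01], [0.0, 0.0, 0.0], [0.0, -0.01, 0.0], [0.0, 0.0, 0.0]]
```

{"api": "play_rows", "payload": {"translation": [[-0.35, 0, 0.34], [-0.34, 0, 0.35], [-0.35, 0, 0.34], [-0.34, 0, 0.35], [-0.35, 0, 0.35], [-0.34, 0, 0.34], [0, 0, 0], [0, 0, 0]], "twist": [[0, 0, 0], [0, 0, 0], [0, 0, 0], [0, 0, 0], [0, -0.02, 0], [0, 0, 0], [0, 0, 0], [0, 0, 0]], "gripper": [1, 1, 1, 1, 1, 1, 1, -1]}}

```text
time: 12.55
tool_pos: [0.6852, -0.2062, 0.1624]
ee_rot: [-3.141, -0.784, 2.798]
wrist_force: [-0.3, -0.5, 0.8]
width: 0.0894
finger_force: 0.0
```

{"api": "play_rows", "payload": {"translation": [[0, 0, 0], [0, 0, 0], [0, 0, 0], [0, 0, 0], [0.1, 0, -0.1], [0.3, 0, -0.3], [0.5, 0, -0.5], [0.5, 0, -0.5]], "twist": [[0, 0, 0], [0, 0, 0], [0, 0, 0], [0, 0, 0], [0, 0, 0], [0, 0, 0], [0, 0, 0], [0, 0, 0]], "gripper": [-1, -1, -1, -1, -1, -1, -1, -1]}}

```text
time: 13.35
tool_pos: [0.6851, -0.2059, 0.2424]
ee_rot: [3.142, -0.784, 2.799]
wrist_force: [0.2, 0.1, -2.4]
width: 0.056
finger_force: 30.0
```

{"api": "play_rows", "payload": {"translation": [[0.6, 0, -0.6], [0.6, 0, -0.6], [0.6, 0, -0.6], [0.6, 0, -0.6], [0.3, 0, -0.3], [0, 0, 0]], "twist": [[0, 0, 0], [0, 0, 0], [0, 0, 0], [0, 0, 0], [0, 0, 0], [0, 0, 0]], "gripper": [-1, -1, -1, -1, -1, -1]}}

```text
time: 13.95
tool_pos: [0.6842, -0.2055, 0.3997]
ee_rot: [-3.141, -0.775, 2.799]
wrist_force: [0.5, -0.4, -2.7]
width: 0.0561
finger_force: 30.0
```

Run:
```python
from kin import *
snap('scene','pA.png',(190,120,390,270),4)
p,R,q=now()
Rt=tool(th+.1,np.radians(45),1);g=np.array([*PEG[0],.26])
# via: in front of the dryer
q2,e=ik(g,Rt,np.array([.8,-.2,1.9,-.4,.8,-.8]));print(q2.round(2),e)
qs=q+(q2-q)*np.linspace(0,1,9)[:,None]
print([ (a[0]+a[1].apply([0,0,.18])).round(2).tolist() for a in (fk(x,V) for x in qs)])
n=30
jmove(q,q2,p,R,n)
```

```text
q [-0.367  0.762  0.557 -0.034  2.6   -1.618] tcp [ 0.6846 -0.2057  0.3967] w 0.0556 F [ 0.2 -0.  -2.9] t 14.0
[ 0.82 -0.2   1.76 -0.39  0.87 -1.  ] 1.1752951067440901e-18
[[0.57, -0.16, 0.27], [0.59, -0.09, 0.25], [0.6, -0.02, 0.23], [0.61, 0.05, 0.23], [0.61, 0.13, 0.22], [0.59, 0.2, 0.23], [0.57, 0.28, 0.23], [0.52, 0.36, 0.25], [0.46, 0.43, 0.26]]
T [[0.12, 0.67, 0.1], [0.15, 0.67, 0.11], [0.18, 0.64, 0.08], [0.21, 0.64, 0.08], [0.22, 0.62, 0.06], [0.24, 0.61, 0.05], [0.27, 0.59, 0.04], [0.27, 0.58, 0.02]] 
W [[0.36, -0.5, 0.01], [0.33, -0.5, 0.0], [0.32, -0.52, -0.02], [0.3, -0.53, -0.04], [0.27, -0.54, -0.05], [0.25, -0.55, -0.07], [0.23, -0.56, -0.08], [0.2, -0.56, -0.1]]
T [[0.3, 0.56, 0.0], [0.3, 0.55, -0.01], [0.32, 0.54, -0.03], [0.33, 0.52, -0.04], [0.34, 0.51, -0.06], [0.34, 0.5, -0.08], [0.35, 0.48, -0.09], [0.36, 0.47, -0.1]] 
W [[0.17, -0.57, -0.11], [0.15, -0.58, -0.13], [0.11, -0.59, -0.14], [0.09, -0.58, -0.14], [0.06, -0.59, -0.16], [0.03, -0.59, -0.17], [-0.01, -0.6, -0.18], [-0.03, -0.59, -0.18]]
T [[0.36, 0.46, -0.13], [0.36, 0.45, -0.13], [0.37, 0.44, -0.15], [0.37, 0.43, -0.17], [0.36, 0.42, -0.17], [0.37, 0.41, -0.19], [0.37, 0.41, -0.2], [0.36, 0.4, -0.22]] 
W [[-0.07, -0.59, -0.19], [-0.1, -0.58, -0.2], [-0.13, -0.59, -0.2], [-0.16, -0.57, -0.2], [-0.2, -0.58, -0.21], [-0.23, -0.56, -0.2], [-0.26, -0.55, -0.21], [-0.29, -0.55, -0.21]]
T [[0.37, 0.39, -0.22], [0.36, 0.39, -0.24], [0.36, 0.38, -0.24], [0.36, 0.38, -0.25], [0.36, 0.37, -0.26], [0.35, 0.37, -0.27]] 
W [[-0.33, -0.53, -0.2], [-0.35, -0.53, -0.2], [-0.39, -0.51, -0.2], [-0.42, -0.49, -0.19], [-0.44, -0.49, -0.19], [-0.48, -0.46, -0.18]]
```

View pics/pA.png

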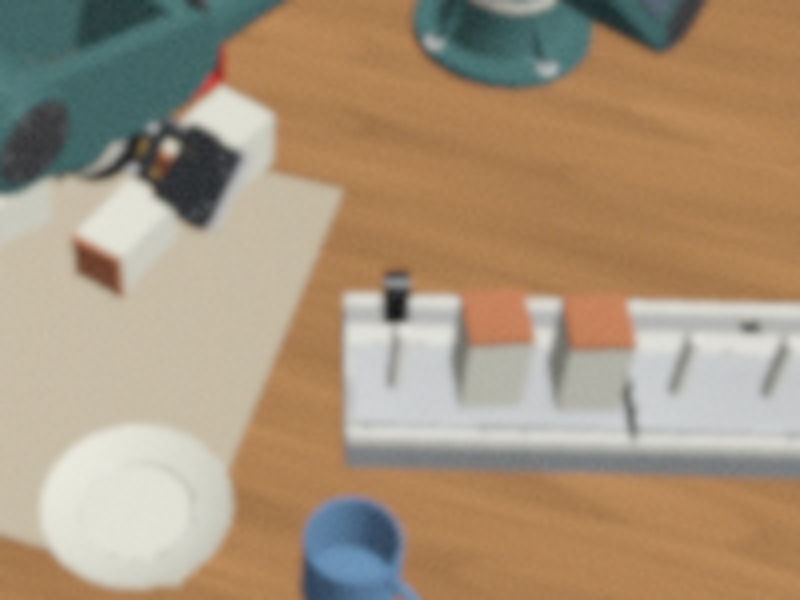

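The jar is held. The black gripper is on it at crop (200,170), with B behind it at (100,265). The planned path runs low over the dry jars, so I'll take a higher way in front of the dryer.

Run:
```python
from kin import *
p,R,q=now()
Rt=tool(th+.1,np.radians(45),1);g=np.array([*PEG[0],.26])
q2,e=ik(g,Rt,np.array([.8,-.2,1.9,-.4,.8,-.8]))
Rm=fk((q+q2)/2,V)[1]
qm,e=ik([.46,.1,.33],Rm,(q+q2)/2);print(qm.round(2),e)
from scipy.interpolate import CubicSpline
cs=CubicSpline([0,.5,1],np.array([q,qm,q2]))
n=32;Q=cs((np.arange(n)+1)/n)
print([(a[0]+a[1].apply([0,0,.18])).round(2).tolist() for a in (fk(x,V) for x in Q[::4])],np.abs(np.diff(Q,axis=0)).max())
rows([fk(x,V) for x in Q],p,R)
```

```text
q [-0.367  0.762  0.557 -0.034  2.6   -1.618] tcp [ 0.6846 -0.2057  0.3967] w 0.0556 F [ 0.2 -0.  -2.9] t 14.0
[ 0.24 -0.05  1.32 -0.22  1.91 -1.34] 4.554076728347318e-19
[[0.56, -0.14, 0.29], [0.52, -0.06, 0.33], [0.49, 0.01, 0.35], [0.47, 0.06, 0.34], [0.46, 0.11, 0.33], [0.47, 0.17, 0.31], [0.47, 0.25, 0.29], [0.47, 0.35, 0.27]] 0.07486818356707248
T [[0.76, 0.65, -0.05], [0.74, 0.62, -0.03], [0.72, 0.57, -0.02], [0.68, 0.53, 0.0], [0.65, 0.51, 0.0], [0.61, 0.47, 0.01], [0.58, 0.44, 0.02], [0.55, 0.42, 0.02]] 
W [[0.34, -0.47, -0.01], [0.33, -0.47, -0.03], [0.3, -0.49, -0.04], [0.28, -0.49, -0.05], [0.27, -0.5, -0.05], [0.24, -0.51, -0.07], [0.22, -0.52, -0.08], [0.2, -0.52, -0.08]]
T [[0.51, 0.39, 0.03], [0.48, 0.38, 0.03], [0.45, 0.36, 0.03], [0.41, 0.36, 0.04], [0.39, 0.34, 0.03], [0.35, 0.33, 0.04], [0.33, 0.34, 0.04], [0.3, 0.33, 0.04]] 
W [[0.18, -0.53, -0.1], [0.15, -0.54, -0.1], [0.13, -0.54, -0.11], [0.11, -0.54, -0.12], [0.08, -0.55, -0.12], [0.06, -0.55, -0.14], [0.03, -0.56, -0.14], [0.0, -0.55, -0.14]]
T [[0.28, 0.34, 0.05], [0.25, 0.33, 0.04], [0.24, 0.35, 0.05], [0.21, 0.35, 0.06], [0.21, 0.36, 0.05], [0.18, 0.38, 0.06], [0.18, 0.38, 0.06], [0.17, 0.4, 0.07]] 
W [[-0.02, -0.56, -0.16], [-0.04, -0.55, -0.16], [-0.08, -0.55, -0.16], [-0.1, -0.56, -0.17], [-0.14, -0.54, -0.18], [-0.16, -0.55, -0.18], [-0.19, -0.53, -0.18], [-0.23, -0.53, -0.19]]
T [[0.16, 0.41, 0.07], [0.16, 0.43, 0.08], [0.15, 0.44, 0.08], [0.16, 0.46, 0.09], [0.16, 0.48, 0.1], [0.17, 0.49, 0.11], [0.18, 0.51, 0.11], [0.19, 0.52, 0.13]] 
W [[-0.25, -0.52, -0.19], [-0.29, -0.52, -0.19], [-0.32, -0.5, -0.2], [-0.35, -0.48, -0.19], [-0.39, -0.48, -0.19], [-0.42, -0.45, -0.19], [-0.46, -0.44, -0.18], [-0.49, -0.42, -0.19]]
```

{"api": "play_rows", "payload": {"translation": [[0.76, 0.65, -0.05], [0.74, 0.62, -0.03], [0.72, 0.57, -0.02], [0.68, 0.53, 0.0], [0.65, 0.51, 0.0], [0.61, 0.47, 0.01], [0.58, 0.44, 0.02], [0.55, 0.42, 0.02]], "twist": [[0.34, -0.47, -0.01], [0.33, -0.47, -0.03], [0.3, -0.49, -0.04], [0.28, -0.49, -0.05], [0.27, -0.5, -0.05], [0.24, -0.51, -0.07], [0.22, -0.52, -0.08], [0.2, -0.52, -0.08]], "gripper": [-1, -1, -1, -1, -1, -1, -1, -1]}}

```text
time: 14.8
tool_pos: [0.5691, 0.0083, 0.5057]
ee_rot: [-2.972, -0.395, 2.895]
wrist_force: [0.4, 0.6, -1.9]
width: 0.056
finger_force: 30.0
```

{"api": "play_rows", "payload": {"translation": [[0.51, 0.39, 0.03], [0.48, 0.38, 0.03], [0.45, 0.36, 0.03], [0.41, 0.36, 0.04], [0.39, 0.34, 0.03], [0.35, 0.33, 0.04], [0.33, 0.34, 0.04], [0.3, 0.33, 0.04]], "twist": [[0.18, -0.53, -0.1], [0.15, -0.54, -0.1], [0.13, -0.54, -0.11], [0.11, -0.54, -0.12], [0.08, -0.55, -0.12], [0.06, -0.55, -0.14], [0.03, -0.56, -0.14], [0.0, -0.55, -0.14]], "gripper": [-1, -1, -1, -1, -1, -1, -1, -1]}}

```text
time: 15.6
tool_pos: [0.4588, 0.1383, 0.5029]
ee_rot: [-2.931, 0.012, 3.08]
wrist_force: [-0.4, 0.1, -2.8]
width: 0.0559
finger_force: 30.0
```

{"api": "play_rows", "payload": {"translation": [[0.28, 0.34, 0.05], [0.25, 0.33, 0.04], [0.24, 0.35, 0.05], [0.21, 0.35, 0.06], [0.21, 0.36, 0.05], [0.18, 0.38, 0.06], [0.18, 0.38, 0.06], [0.17, 0.4, 0.07]], "twist": [[-0.02, -0.56, -0.16], [-0.04, -0.55, -0.16], [-0.08, -0.55, -0.16], [-0.1, -0.56, -0.17], [-0.14, -0.54, -0.18], [-0.16, -0.55, -0.18], [-0.19, -0.53, -0.18], [-0.23, -0.53, -0.19]], "gripper": [-1, -1, -1, -1, -1, -1, -1, -1]}}

```text
time: 16.4
tool_pos: [0.3952, 0.2467, 0.4515]
ee_rot: [-2.977, 0.412, -2.976]
wrist_force: [0.5, -0.3, -2.8]
width: 0.0559
finger_force: 30.0
```

{"api": "play_rows", "payload": {"translation": [[0.16, 0.41, 0.07], [0.16, 0.43, 0.08], [0.15, 0.44, 0.08], [0.16, 0.46, 0.09], [0.16, 0.48, 0.1], [0.17, 0.49, 0.11], [0.18, 0.51, 0.11], [0.19, 0.52, 0.13]], "twist": [[-0.25, -0.52, -0.19], [-0.29, -0.52, -0.19], [-0.32, -0.5, -0.2], [-0.35, -0.48, -0.19], [-0.39, -0.48, -0.19], [-0.42, -0.45, -0.19], [-0.46, -0.44, -0.18], [-0.49, -0.42, -0.19]], "gripper": [-1, -1, -1, -1, -1, -1, -1, -1]}}

```text
time: 17.2
tool_pos: [0.3373, 0.3816, 0.3836]
ee_rot: [3.139, 0.776, -2.746]
wrist_force: [-0.2, -0.7, -2.5]
width: 0.0555
finger_force: 30.0
```

Run:
```python
from kin import *
im=snap('scene','plA.png',(260,120,460,270),4)
print([(np.round(d['centre'],3).tolist(),round(d['score'],2)) for d in robot.spot_point('wet1_mouth','scene')],[(np.round(d['centre'],3).tolist(),round(d['score'],2)) for d in robot.spot_point('wet1','scene')])
p,R,q=now();print((p+R.apply([0,0,.18])).round(4),PEG[0],(R.apply([np.sqrt(.5),0,np.sqrt(.5)])).round(3))
Rt=tool(th+.1,np.radians(45),1)
cmove([*PEG[0],.125],Rt,p,R,8)
```

```text
[([0.462, 0.434, 0.193], 0.64)] [([0.469, -0.42, 0.028], 0.94), ([0.613, -0.461, 0.031], 0.93), ([0.469, -0.28, 0.029], 0.91), ([0.191, -0.33, 0.031], 0.79), ([0.456, 0.433, 0.241], 0.69), ([0.434, -0.718, 0.029], 0.61)]
q [ 0.821 -0.195  1.768 -0.382  0.88  -1.008] tcp [0.3372 0.3814 0.383 ] w 0.056 F [-0.4 -0.9 -2.8] t 17.4
[0.453  0.4299 0.254 ] [0.45564465 0.43094182] [-0.012 -0.005 -1.   ]
T [[0.28, 0.0, 0.3], [0.29, 0.0, 0.29], [0.28, 0.0, 0.29], [0.28, 0.0, 0.3], [0.29, 0.0, 0.29], [0.28, 0.0, 0.29], [0.29, 0.0, 0.3], [0.28, 0.0, 0.29]] 
W [[0.0, -0.02, 0.0], [0.0, -0.01, 0.0], [0.0, -0.02, 0.0], [0.0, -0.02, 0.0], [0.0, -0.01, 0.0], [0.0, -0.02, 0.0], [0.01, -0.02, 0.01], [0.0, -0.01, 0.0]]
```

View pics/plA.png

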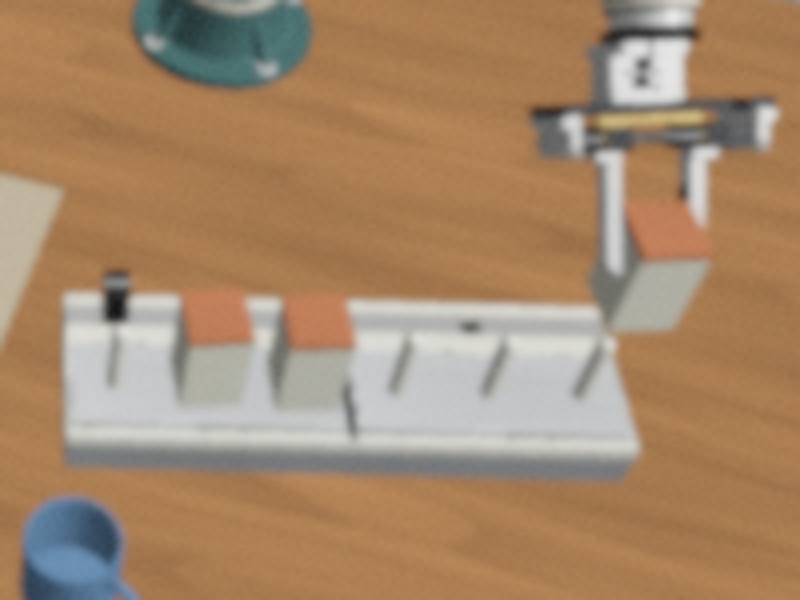

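The jar is upside down over the left peg, with its base at crop (665,235) and the peg at (590,370). The detector puts it within 3 mm of the peg, so I lower it.

{"api": "play_rows", "payload": {"translation": [[0.28, 0, 0.3], [0.29, 0, 0.29], [0.28, 0, 0.29], [0.28, 0, 0.3], [0.29, 0, 0.29], [0.28, 0, 0.29], [0.29, 0, 0.3], [0.28, 0, 0.29]], "twist": [[0, -0.02, 0], [0, -0.01, 0], [0, -0.02, 0], [0, -0.02, 0], [0, -0.01, 0], [0, -0.02, 0], [0, -0.02, 0], [0, -0.01, 0]], "gripper": [-1, -1, -1, -1, -1, -1, -1, -1]}}

```text
time: 18.15
tool_pos: [0.3407, 0.382, 0.2551]
ee_rot: [3.139, 0.791, -2.749]
wrist_force: [0.0, -0.5, -2.5]
width: 0.0559
finger_force: 30.0
```

{"api": "play_rows", "payload": {"translation": [[0, 0, 0], [0.03, 0, 0.03], [0.03, 0, 0.03], [0, 0, 0]], "twist": [[0, 0, 0], [0, 0, 0], [0, 0, 0], [0, 0, 0]], "gripper": [-1, -1, -1, -1]}}

```text
time: 18.55
tool_pos: [0.3409, 0.3832, 0.2542]
ee_rot: [3.136, 0.795, -2.75]
wrist_force: [-0.1, -0.0, -2.2]
width: 0.0557
finger_force: 30.0
```

Run:
```python
from kin import *
p,R,q=now();print((p+R.apply([0,0,.18])).round(4),PEG[0],(R.apply([np.sqrt(.5),0,np.sqrt(.5)])).round(3))
```

```text
q [ 0.819 -0.08   1.942 -0.542  0.599 -0.802] tcp [0.3409 0.3832 0.2542] w 0.0557 F [-0.1 -0.  -2.2] t 18.6
[0.4593 0.4333 0.1282] [0.45564465 0.43094182] [ 0.008  0.008 -1.   ]
```

{"api": "play_rows", "payload": {"translation": [[0.04, 0, 0.06], [0, 0, 0.06], [0, 0, 0], [0, 0, 0]], "twist": [[0, 0.05, 0], [0, 0.05, 0], [0, 0, 0], [0, 0, 0]], "gripper": [-1, -1, -1, -1]}}

```text
time: 18.95
tool_pos: [0.3428, 0.3841, 0.2488]
ee_rot: [3.137, 0.784, -2.749]
wrist_force: [-0.6, -0.1, -1.8]
width: 0.0558
finger_force: 30.0
```

Run:
```python
from kin import *
p,R,q=now();print((p+R.apply([0,0,.18])).round(4),PEG[0],(R.apply([np.sqrt(.5),0,np.sqrt(.5)])).round(3))
robot.snapshot('scene')
print([(np.round(d['centre'],3).tolist(),round(d['score'],2)) for n in ('wet1_mouth','wet1','dry1') for d in robot.spot_point(n,'scene')])
```

```text
q [ 0.816 -0.068  1.94  -0.533  0.597 -0.809] tcp [0.3428 0.3841 0.2488] w 0.0558 F [-0.6 -0.1 -1.8] t 18.9
[0.4599 0.4336 0.1213] [0.45564465 0.43094182] [-0.003  0.003 -1.   ]
[([0.468, 0.434, 0.058], 0.9), ([0.432, -0.716, 0.026], 0.92), ([0.611, -0.458, 0.032], 0.86), ([0.462, 0.435, 0.106], 0.65), ([0.195, -0.331, 0.027], 0.65), ([0.469, -0.424, 0.028], 0.58), ([0.525, 0.182, 0.107], 0.91), ([0.72, -0.364, -0.001], 0.68), ([0.546, 0.104, 0.108], 0.63)]
```

{"api": "play_rows", "payload": {"translation": [[0.02, 0, 0.02], [0, 0, 0], [0, 0, 0], [0, 0, 0], [0, 0, 0], [0, 0, 0], [0, 0, -0.3], [0, 0, -0.6]], "twist": [[0, 0, 0], [0, 0, 0], [0, 0, 0], [0, 0, 0], [0, 0, 0], [0, 0, 0], [0, 0, 0], [0, 0, 0]], "gripper": [-1, -1, 0.5, 0.5, 0.5, 0.5, 0.5, 0.5]}}

```text
time: 19.95
tool_pos: [0.319, 0.3736, 0.2723]
ee_rot: [3.139, 0.781, -2.748]
wrist_force: [0.2, 0.9, -0.7]
width: 0.0704
finger_force: 0.0
```

{"api": "play_rows", "payload": {"translation": [[0, 0, -0.8], [0, 0, -0.9], [0, 0, -0.9], [0, 0, -0.9], [0, 0, -0.5], [0, 0, 0]], "twist": [[0, 0, 0], [0, 0, 0], [0, 0, 0], [0, 0, 0], [0, 0, 0], [0, 0, 0]], "gripper": [0.5, 0.5, 0.5, 0.7, 1, 1]}}

```text
time: 20.55
tool_pos: [0.2139, 0.3297, 0.3904]
ee_rot: [3.13, 0.791, -2.751]
wrist_force: [-0.5, 0.6, 0.2]
width: 0.0911
finger_force: 0.0
```

```bash
cat >> kin.py <<'E'
from scipy.interpolate import CubicSpline
def arc(q,qm,q2,p,R,n):
    Q=CubicSpline([0,.5,1],np.array([q,qm,q2]))((np.arange(n)+1)/n)
    print([(a[0]+a[1].apply([0,0,.18])).round(2).tolist() for a in (fk(x,V) for x in Q[::5])],'dq',np.abs(np.diff(Q,axis=0)).max().round(3))
    return rows([fk(x,V) for x in Q],p,R)
def blobs():
    im=robot.snapshot('top');hsv=cv2.cvtColor(im,cv2.COLOR_RGB2HSV)
    m=((hsv[...,1]<45)&(hsv[...,2]>195)).astype(np.uint8);n,l,s,c=cv2.connectedComponentsWithStats(m)
    for i in range(1,n):
        if 60<s[i,4]<900 and 235<c[i,0]<380 and 160<c[i,1]<240:
            W=np.array([ray('top',u,.056)[:2] for u in np.argwhere(l==i)[:,::-1]]).astype(np.float32)
            (cx,cy),(w,h),a=cv2.minAreaRect(W);print('blob',c[i].round(),s[i,4],np.round([cx,cy,w,h],3),round(a,1))
E
python3 - <<'E'
from kin import *
blobs()
snap('scene','r1.png',(180,100,460,270),2.8)
p,R,q=now()
print([(np.round(d['centre'],3).tolist(),round(d['score'],2)) for n in ('wet1_mouth','wet1') for d in robot.spot_point(n,'scene')])
g,Rt=pick([.4685,-.279],165,45)
q2,e=ik(g+[0,0,.12],Rt,np.array([-.5,.6,1.,-.2,2.2,-1.9]));Rm=fk((q+q2)/2,V)[1]
qm,e2=ik([.42,.06,.33],Rm,(q+q2)/2);print(q2.round(2),e,qm.round(2),e2)
arc(q,qm,q2,p,R,32)
E
```

```text
blob [330. 202.] 344 [ 0.466 -0.419  0.057  0.096] 53.4
blob [295. 203.] 344 [ 0.465 -0.281  0.058  0.093] 75.0
q [ 1.004 -0.464  1.954 -0.489  1.019 -0.84 ] tcp [0.2149 0.3299 0.3867] w 0.0938 F [-0.4 -0.1 -0.2] t 20.6
[([0.472, 0.437, 0.057], 0.75), ([0.465, 0.434, 0.105], 0.96), ([0.468, -0.421, 0.032], 0.94), ([0.47, -0.281, 0.027], 0.92), ([0.198, -0.329, 0.028], 0.74), ([0.434, -0.717, 0.027], 0.69), ([0.61, -0.464, 0.031], 0.65), ([0.554, 0.104, 0.053], 0.47)]
[-0.52  0.7   0.89 -0.25  2.3  -1.93] 8.848165196363907e-22 [ 0.29 -0.14  1.43 -0.39  1.91 -1.43] 5.9034426025267155e-22
[[0.35, 0.36, 0.27], [0.39, 0.24, 0.3], [0.4, 0.14, 0.32], [0.42, 0.06, 0.33], [0.45, -0.02, 0.32], [0.48, -0.12, 0.27], [0.49, -0.25, 0.18]] dq 0.068
T [[-0.34, -0.42, -0.06], [-0.32, -0.41, -0.05], [-0.31, -0.41, -0.04], [-0.28, -0.41, -0.03], [-0.28, -0.4, -0.01], [-0.26, -0.4, -0.01], [-0.26, -0.39, 0.01], [-0.26, -0.38, 0.03]] 
W [[0.61, 0.35, 0.04], [0.57, 0.38, 0.05], [0.53, 0.42, 0.05], [0.5, 0.45, 0.06], [0.45, 0.47, 0.07], [0.42, 0.5, 0.06], [0.37, 0.52, 0.08], [0.34, 0.54, 0.07]]
T [[-0.25, 
[... 321 characters left out ...]
 0.07]]
T [[-0.37, -0.38, 0.15], [-0.39, -0.39, 0.17], [-0.42, -0.4, 0.19], [-0.45, -0.43, 0.2], [-0.47, -0.45, 0.22], [-0.5, -0.48, 0.24], [-0.52, -0.5, 0.25], [-0.56, -0.55, 0.28]] 
W [[-0.02, 0.61, 0.06], [-0.06, 0.61, 0.07], [-0.1, 0.6, 0.06], [-0.13, 0.59, 0.06], [-0.17, 0.59, 0.06], [-0.2, 0.58, 0.05], [-0.24, 0.57, 0.04], [-0.28, 0.56, 0.04]]
T [[-0.57, -0.58, 0.29], [-0.6, -0.62, 0.32], [-0.63, -0.66, 0.33], [-0.64, -0.72, 0.37], [-0.65, -0.76, 0.39], [-0.67, -0.81, 0.41], [-0.68, -0.87, 0.44], [-0.69, -0.92, 0.48]] 
W [[-0.31, 0.54, 0.04], [-0.34, 0.52, 0.03], [-0.37, 0.51, 0.02], [-0.41, 0.49, 0.02], [-0.44, 0.48, 0.0], [-0.47, 0.45, 0.0], [-0.5, 0.42, -0.01], [-0.53, 0.41, -0.02]]
```

View pics/r1.png

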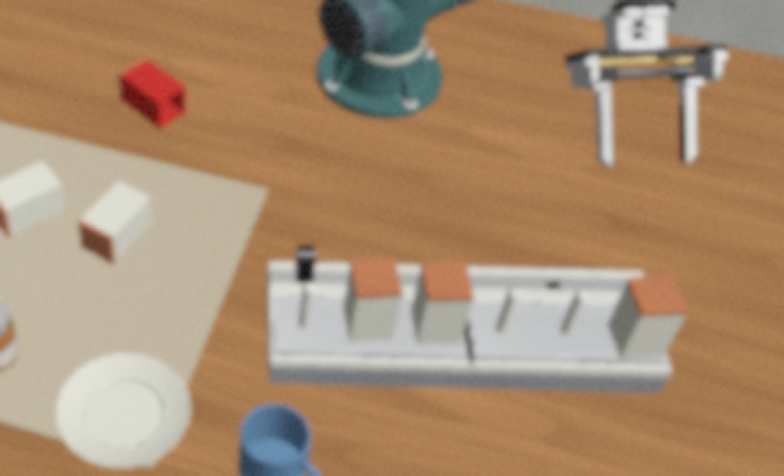

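Jar A stands upright on the left peg at crop (650,310). B is still at (115,220). On to B.

{"api": "play_rows", "payload": {"translation": [[-0.34, -0.42, -0.06], [-0.32, -0.41, -0.05], [-0.31, -0.41, -0.04], [-0.28, -0.41, -0.03], [-0.28, -0.4, -0.01], [-0.26, -0.4, -0.01], [-0.26, -0.39, 0.01], [-0.26, -0.38, 0.03]], "twist": [[0.61, 0.35, 0.04], [0.57, 0.38, 0.05], [0.53, 0.42, 0.05], [0.5, 0.45, 0.06], [0.45, 0.47, 0.07], [0.42, 0.5, 0.06], [0.37, 0.52, 0.08], [0.34, 0.54, 0.07]], "gripper": [1, 1, 1, 1, 1, 1, 1, 1]}}

```text
time: 21.55
tool_pos: [0.3141, 0.2304, 0.4615]
ee_rot: [-2.841, 0.433, -2.887]
wrist_force: [0.3, 0.1, 0.2]
width: 0.0937
finger_force: 0.0
```

{"api": "play_rows", "payload": {"translation": [[-0.25, -0.38, 0.03], [-0.26, -0.37, 0.05], [-0.27, -0.36, 0.07], [-0.27, -0.36, 0.08], [-0.29, -0.36, 0.09], [-0.31, -0.36, 0.11], [-0.33, -0.36, 0.13], [-0.34, -0.37, 0.14]], "twist": [[0.3, 0.56, 0.07], [0.25, 0.57, 0.08], [0.22, 0.59, 0.07], [0.17, 0.59, 0.08], [0.14, 0.6, 0.07], [0.09, 0.6, 0.07], [0.06, 0.61, 0.08], [0.02, 0.61, 0.07]], "gripper": [1, 1, 1, 1, 1, 1, 1, 1]}}

```text
time: 22.35
tool_pos: [0.4174, 0.1247, 0.4956]
ee_rot: [-2.767, 0.008, -3.112]
wrist_force: [0.2, 0.0, -0.1]
width: 0.0942
finger_force: 0.0
```

{"api": "play_rows", "payload": {"translation": [[-0.37, -0.38, 0.15], [-0.39, -0.39, 0.17], [-0.42, -0.4, 0.19], [-0.45, -0.43, 0.2], [-0.47, -0.45, 0.22], [-0.5, -0.48, 0.24], [-0.52, -0.5, 0.25], [-0.56, -0.55, 0.28]], "twist": [[-0.02, 0.61, 0.06], [-0.06, 0.61, 0.07], [-0.1, 0.6, 0.06], [-0.13, 0.59, 0.06], [-0.17, 0.59, 0.06], [-0.2, 0.58, 0.05], [-0.24, 0.57, 0.04], [-0.28, 0.56, 0.04]], "gripper": [1, 1, 1, 1, 1, 1, 1, 1]}}

```text
time: 23.15
tool_pos: [0.5451, -0.0429, 0.4528]
ee_rot: [-2.849, -0.419, 2.965]
wrist_force: [0.7, 0.8, 0.7]
width: 0.0937
finger_force: 0.0
```

{"api": "play_rows", "payload": {"translation": [[-0.57, -0.58, 0.29], [-0.6, -0.62, 0.32], [-0.63, -0.66, 0.33], [-0.64, -0.72, 0.37], [-0.65, -0.76, 0.39], [-0.67, -0.81, 0.41], [-0.65, -0.83, 0.4], [-0.65, -0.85, 0.4]], "twist": [[-0.31, 0.54, 0.04], [-0.34, 0.52, 0.03], [-0.37, 0.51, 0.02], [-0.41, 0.49, 0.02], [-0.44, 0.48, 0.0], [-0.47, 0.45, 0.0], [-0.5, 0.42, -0.01], [-0.53, 0.41, -0.02]], "gripper": [1, 1, 1, 1, 1, 1, 1, 1]}}

```text
time: 23.95
tool_pos: [0.6078, -0.3142, 0.2808]
ee_rot: [3.139, -0.79, 2.878]
wrist_force: [0.8, -0.3, 0.9]
width: 0.094
finger_force: 0.0
```

{"api": "play_rows", "payload": {"translation": [[0, 0, 0], [0, 0, 0]], "twist": [[0, 0, 0], [0, 0, 0]], "gripper": [1, 1]}}

```text
time: 24.15
tool_pos: [0.6074, -0.3135, 0.2806]
ee_rot: [3.14, -0.792, 2.877]
wrist_force: [-0.7, -0.4, 0.5]
width: 0.0937
finger_force: 0.0
```

Run:
```python
from kin import *
blobs()
robot.snapshot('scene');print([(np.round(d['centre'],3).tolist(),round(d['score'],2)) for n in ('wet1_mouth','wet1') for d in robot.spot_point(n,'scene')])
p,R,q=now();g,Rt=pick([.467,-.280],165,45)
p,R=cmove(g+[0,0,.08],Rt,p,R,4);cmove(g,Rt,p,R,4)
```

```text
blob [330. 202.] 356 [ 0.466 -0.419  0.058  0.096] 54.2
blob [297. 204.] 252 [ 0.463 -0.288  0.048  0.097] 69.8
[([0.47, -0.421, 0.027], 0.4), ([0.435, -0.717, 0.029], 0.89), ([0.471, -0.28, 0.027], 0.87), ([0.464, 0.433, 0.106], 0.75), ([0.612, -0.462, 0.03], 0.71), ([0.468, -0.418, 0.028], 0.55), ([0.194, -0.331, 0.03], 0.5)]
q [-0.515  0.692  0.886 -0.245  2.315 -1.92 ] tcp [ 0.6083 -0.3104  0.287 ] w 0.0941 F [0.2 0.3 0.1] t 24.4
T [[-0.2, -0.04, 0.22], [-0.2, -0.05, 0.22], [-0.2, -0.04, 0.22], [-0.2, -0.05, 0.22]] 
W [[0.0, 0.01, 0.0], [-0.01, 0.0, 0.0], [0.0, 0.01, 0.0], [-0.01, 0.01, 0.0]]
T [[-0.35, 0.0, 0.35], [-0.36, 0.0, 0.36], [-0.35, 0.0, 0.35], [-0.36, 0.0, 0.35]] 
W [[0.0, 0.0, 0.0], [0.0, 0.0, 0.0], [0.0, 0.0, 0.0], [0.0, 0.0, 0.0]]
```

{"api": "play_rows", "payload": {"translation": [[-0.2, -0.04, 0.22], [-0.2, -0.05, 0.22], [-0.2, -0.04, 0.22], [-0.2, -0.05, 0.22], [-0.35, 0, 0.35], [-0.36, 0, 0.36], [-0.35, 0, 0.35], [-0.36, 0, 0.35]], "twist": [[0, 0, 0], [0, 0, 0], [0, 0, 0], [0, 0, 0], [0, 0, 0], [0, 0, 0], [0, 0, 0], [0, 0, 0]], "gripper": [1, 1, 1, 1, 1, 1, 1, 1]}}

```text
time: 25.15
tool_pos: [0.6037, -0.3183, 0.1552]
ee_rot: [-3.141, -0.787, 2.878]
wrist_force: [0.0, -1.4, 0.0]
width: 0.0937
finger_force: 0.0
```

{"api": "play_rows", "payload": {"translation": [[0, 0, 0], [0, 0, 0]], "twist": [[0, 0, 0], [0, 0, 0]], "gripper": [1, 1]}}

```text
time: 25.35
tool_pos: [0.6038, -0.3183, 0.1564]
ee_rot: [-3.141, -0.788, 2.878]
wrist_force: [0.1, -0.2, 0.7]
width: 0.0939
finger_force: 0.0
```

Run:
```python
from kin import *
p,R,q=now();g,Rt=pick([.467,-.280],165,45)
print((p+R.apply([0,0,.18])-g).round(4),(R.inv()*Rt).as_rotvec().round(3))
cmove(g,Rt,p,R,1)
```

```text
q [-0.527  0.79   0.997 -0.218  2.114 -1.873] tcp [ 0.6038 -0.3183  0.1564] w 0.0939 F [ 0.1 -0.2  0.7] t 25.4
[-0.0009 -0.0013 -0.0026] [ 0.    -0.002 -0.001]
T [[0.05, 0.04, -0.05]] 
W [[0.0, -0.02, -0.01]]
```

{"api": "play_rows", "payload": {"translation": [[0, 0, 0], [0, 0, 0], [0, 0, 0], [0, 0, 0], [0, 0, 0], [0.1, 0, -0.1], [0.3, 0, -0.3], [0.5, 0, -0.5]], "twist": [[0, 0, 0], [0, 0, 0], [0, 0, 0], [0, 0, 0], [0, 0, 0], [0, 0, 0], [0, 0, 0], [0, 0, 0]], "gripper": [-1, -1, -1, -1, -1, -1, -1, -1]}}

```text
time: 26.15
tool_pos: [0.6035, -0.3181, 0.2069]
ee_rot: [3.141, -0.79, 2.879]
wrist_force: [-0.3, 0.0, -1.7]
width: 0.0555
finger_force: 30.0
```

{"api": "play_rows", "payload": {"translation": [[0.6, 0, -0.6], [0.6, 0, -0.6], [0.6, 0, -0.6], [0.4, 0, -0.4], [0.2, 0, -0.2], [0, 0, 0], [0, 0, 0]], "twist": [[0, 0, 0], [0, 0, 0], [0, 0, 0], [0, 0, 0], [0, 0, 0], [0, 0, 0], [0, 0, 0]], "gripper": [-1, -1, -1, -1, -1, -1, -1]}}

```text
time: 26.85
tool_pos: [0.6041, -0.3182, 0.3429]
ee_rot: [-3.141, -0.787, 2.879]
wrist_force: [0.2, -0.5, -2.0]
width: 0.0557
finger_force: 30.0
```

Run:
```python
from kin import *
p,R,q=now()
Rt=tool(th,np.radians(45),1);g=np.array([*PEG[1],.26])
q2,e=ik(g,Rt,np.array([.7,-.25,1.9,-.4,.8,-1]));Rm=fk((q+q2)/2,V)[1]
qm,e2=ik([.44,.05,.34],Rm,(q+q2)/2);print(q2.round(2),e,qm.round(2),e2)
arc(q,qm,q2,p,R,38)
```

```text
q [-0.527  0.67   0.81  -0.281  2.411 -1.971] tcp [ 0.6041 -0.3182  0.3429] w 0.0557 F [ 0.2 -0.5 -2. ] t 26.9
[ 0.68 -0.28  1.83 -0.36  0.88 -1.06] 6.507128119109822e-21 [ 0.21 -0.1   1.36 -0.33  1.93 -1.47] 1.478619017421484e-20
[[0.48, -0.26, 0.24], [0.48, -0.14, 0.31], [0.46, -0.06, 0.34], [0.44, 0.01, 0.34], [0.44, 0.07, 0.33], [0.45, 0.14, 0.32], [0.47, 0.22, 0.29], [0.48, 0.31, 0.27]] dq 0.069
T [[0.55, 0.83, -0.27], [0.57, 0.78, -0.25], [0.55, 0.73, -0.23], [0.54, 0.68, -0.21], [0.53, 0.64, -0.19], [0.51, 0.6, -0.19], [0.49, 0.56, -0.16], [0.48, 0.52, -0.16]] 
W [[0.42, -0.34, 0.03], [0.41, -0.35, 0.02], [0.37, -0.38, 0.02], [0.36, -0.38, 0.0], [0.33, -0.41, -0.01], [0.3, -0.41, -0.01], [0.28, -0.43, -0.01], [0.26, -0.44, -0.03]]
T [[0.45, 0.49, -0.14], [0.43, 0.46, -0.13], [0.4, 0.43, -0.13], [0.39, 0.4, -0.11], [0.36, 0.38, -0.1], [0.33, 0.36, -0.09], [0.31, 0.35, -0.09], [0.29, 0.33, -0.07]] 
W [[0.23, -0.45, -0.03], [0.21, -0.45, -0.03], [0.18, -0.46, -0.04], [0.15, -0.47, -0.04], [0.14, -0.48, -0.05], [0.1, -0.48, -0.05], [0.09, -0.48, -0.05], [0.06, -0.48, -0.06]]
T [[0
[... 248 characters left out ...]
0.06], [-0.06, -0.48, -0.06], [-0.08, -0.48, -0.06], [-0.1, -0.48, -0.06], [-0.12, -0.47, -0.07]]
T [[0.12, 0.3, 0.02], [0.12, 0.29, 0.04], [0.11, 0.29, 0.04], [0.1, 0.3, 0.06], [0.1, 0.3, 0.07], [0.1, 0.31, 0.09], [0.1, 0.31, 0.09], [0.1, 0.3, 0.11]] 
W [[-0.14, -0.47, -0.06], [-0.16, -0.47, -0.06], [-0.18, -0.45, -0.06], [-0.21, -0.46, -0.06], [-0.22, -0.44, -0.05], [-0.24, -0.44, -0.06], [-0.26, -0.42, -0.05], [-0.28, -0.42, -0.05]]
T [[0.11, 0.31, 0.12], [0.11, 0.31, 0.13], [0.12, 0.31, 0.15], [0.13, 0.31, 0.15], [0.14, 0.3, 0.17], [0.15, 0.3, 0.17]] 
W [[-0.3, -0.41, -0.04], [-0.32, -0.4, -0.04], [-0.33, -0.39, -0.04], [-0.35, -0.38, -0.03], [-0.37, -0.36, -0.02], [-0.38, -0.36, -0.01]]
```

{"api": "play_rows", "payload": {"translation": [[0.55, 0.83, -0.27], [0.57, 0.78, -0.25], [0.55, 0.73, -0.23], [0.54, 0.68, -0.21], [0.53, 0.64, -0.19], [0.51, 0.6, -0.19], [0.49, 0.56, -0.16], [0.48, 0.52, -0.16]], "twist": [[0.42, -0.34, 0.03], [0.41, -0.35, 0.02], [0.37, -0.38, 0.02], [0.36, -0.38, 0.0], [0.33, -0.41, -0.01], [0.3, -0.41, -0.01], [0.28, -0.43, -0.01], [0.26, -0.44, -0.03]], "gripper": [-1, -1, -1, -1, -1, -1, -1, -1]}}

```text
time: 27.65
tool_pos: [0.5565, -0.0786, 0.4765]
ee_rot: [-2.895, -0.48, 2.933]
wrist_force: [1.4, 0.7, -2.4]
width: 0.0558
finger_force: 30.0
```

{"api": "play_rows", "payload": {"translation": [[0.45, 0.49, -0.14], [0.43, 0.46, -0.13], [0.4, 0.43, -0.13], [0.39, 0.4, -0.11], [0.36, 0.38, -0.1], [0.33, 0.36, -0.09], [0.31, 0.35, -0.09], [0.29, 0.33, -0.07]], "twist": [[0.23, -0.45, -0.03], [0.21, -0.45, -0.03], [0.18, -0.46, -0.04], [0.15, -0.47, -0.04], [0.14, -0.48, -0.05], [0.1, -0.48, -0.05], [0.09, -0.48, -0.05], [0.06, -0.48, -0.06]], "gripper": [-1, -1, -1, -1, -1, -1, -1, -1]}}

```text
time: 28.45
tool_pos: [0.4666, 0.0686, 0.5125]
ee_rot: [-2.822, -0.131, 3.081]
wrist_force: [-0.4, -0.0, -2.0]
width: 0.0558
finger_force: 30.0
```

{"api": "play_rows", "payload": {"translation": [[0.26, 0.32, -0.06], [0.24, 0.31, -0.06], [0.22, 0.3, -0.04], [0.21, 0.3, -0.03], [0.18, 0.29, -0.03], [0.17, 0.29, -0.01], [0.15, 0.29, 0.0], [0.14, 0.29, 0.01]], "twist": [[0.04, -0.49, -0.06], [0.01, -0.49, -0.06], [-0.01, -0.48, -0.06], [-0.03, -0.49, -0.06], [-0.06, -0.48, -0.06], [-0.08, -0.48, -0.06], [-0.1, -0.48, -0.06], [-0.12, -0.47, -0.07]], "gripper": [-1, -1, -1, -1, -1, -1, -1, -1]}}

```text
time: 29.25
tool_pos: [0.4044, 0.1619, 0.4905]
ee_rot: [-2.849, 0.22, -3.036]
wrist_force: [-0.5, -0.5, -1.8]
width: 0.0558
finger_force: 30.0
```

{"api": "play_rows", "payload": {"translation": [[0.12, 0.3, 0.02], [0.12, 0.29, 0.04], [0.11, 0.29, 0.04], [0.1, 0.3, 0.06], [0.1, 0.3, 0.07], [0.1, 0.31, 0.09], [0.1, 0.31, 0.09], [0.1, 0.3, 0.11]], "twist": [[-0.14, -0.47, -0.06], [-0.16, -0.47, -0.06], [-0.18, -0.45, -0.06], [-0.21, -0.46, -0.06], [-0.22, -0.44, -0.05], [-0.24, -0.44, -0.06], [-0.26, -0.42, -0.05], [-0.28, -0.42, -0.05]], "gripper": [-1, -1, -1, -1, -1, -1, -1, -1]}}

```text
time: 30.05
tool_pos: [0.3743, 0.2464, 0.4374]
ee_rot: [-2.966, 0.554, -2.895]
wrist_force: [-0.0, -0.5, -1.9]
width: 0.0559
finger_force: 30.0
```

{"api": "play_rows", "payload": {"translation": [[0.11, 0.31, 0.12], [0.11, 0.31, 0.13], [0.12, 0.31, 0.15], [0.13, 0.31, 0.15], [0.14, 0.3, 0.17], [0.15, 0.3, 0.17], [0, 0, 0], [0, 0, 0]], "twist": [[-0.3, -0.41, -0.04], [-0.32, -0.4, -0.04], [-0.33, -0.39, -0.04], [-0.35, -0.38, -0.03], [-0.37, -0.36, -0.02], [-0.38, -0.36, -0.01], [0, 0, 0], [0, 0, 0]], "gripper": [-1, -1, -1, -1, -1, -1, -1, -1]}}

```text
time: 30.85
tool_pos: [0.3584, 0.3132, 0.3854]
ee_rot: [-3.137, 0.78, -2.843]
wrist_force: [0.0, 0.4, -1.0]
width: 0.0562
finger_force: 30.0
```

Run:
```python
from kin import *
robot.snapshot('scene')
print([(np.round(d['centre'],3).tolist(),round(d['score'],2)) for n in ('wet1_mouth','wet1') for d in robot.spot_point(n,'scene')],PEG[1])
p,R,q=now();print((p+R.apply([0,0,.18])).round(4),(R.apply([np.sqrt(.5),0,np.sqrt(.5)])).round(3))
Rt=tool(th,np.radians(45),1)
p,R=cmove([*PEG[1],.24],Rt,p,R,2);cmove([*PEG[1],.124],Rt,p,R,6)
```

```text
[([0.469, 0.438, 0.059], 0.62), ([0.473, -0.42, 0.026], 0.5), ([0.193, -0.328, 0.03], 0.88), ([0.612, -0.462, 0.03], 0.87), ([0.469, -0.419, 0.028], 0.79), ([0.48, 0.355, 0.245], 0.74), ([0.431, -0.715, 0.025], 0.65)] [0.48016323 0.3505998 ]
q [ 0.684 -0.282  1.829 -0.357  0.88  -1.056] tcp [0.359  0.3132 0.3879] w 0.0558 F [-0.  -0.3 -1.2] t 31.0
[0.4808 0.3501 0.2607] [ 0.    -0.001 -1.   ]
T [[0.19, 0.0, 0.18], [0.18, 0.01, 0.18]] 
W [[-0.01, 0.0, 0.0], [-0.01, 0.0, 0.0]]
T [[0.34, 0.0, 0.34], [0.34, 0.0, 0.34], [0.35, 0.0, 0.34], [0.34, 0.0, 0.35], [0.34, 0.0, 0.34], [0.34, 0.0, 0.34]] 
W [[0.0, 0.0, 0.0], [0.0, 0.0, 0.0], [0.0, 0.0, 0.0], [0.0, 0.0, 0.0], [0.0, 0.0, 0.0], [0.0, 0.0, 0.0]]
```

{"api": "play_rows", "payload": {"translation": [[0.19, 0, 0.18], [0.18, 0, 0.18], [0.34, 0, 0.34], [0.34, 0, 0.34], [0.35, 0, 0.34], [0.34, 0, 0.35], [0.34, 0, 0.34], [0.34, 0, 0.34]], "twist": [[0, 0, 0], [0, 0, 0], [0, 0, 0], [0, 0, 0], [0, 0, 0], [0, 0, 0], [0, 0, 0], [0, 0, 0]], "gripper": [-1, -1, -1, -1, -1, -1, -1, -1]}}

```text
time: 31.8
tool_pos: [0.3582, 0.313, 0.2492]
ee_rot: [-3.14, 0.784, -2.845]
wrist_force: [0.3, -0.6, -2.1]
width: 0.0559
finger_force: 30.0
```

{"api": "play_rows", "payload": {"translation": [[0, 0, 0], [0, 0, 0]], "twist": [[0, 0, 0], [0, 0, 0]], "gripper": [-1, -1]}}

```text
time: 32.0
tool_pos: [0.3585, 0.3133, 0.2505]
ee_rot: [-3.14, 0.785, -2.845]
wrist_force: [-0.5, 0.2, -1.4]
width: 0.0561
finger_force: 30.0
```

Run:
```python
from kin import *
p,R,q=now();print((p+R.apply([0,0,.18])).round(4),(R.apply([np.sqrt(.5),0,np.sqrt(.5)])).round(3))
robot.snapshot('scene')
print([(np.round(d['centre'],3).tolist(),round(d['score'],2)) for n in ('wet1_mouth','wet1') for d in robot.spot_point(n,'scene')])
```

```text
q [ 0.685 -0.166  2.023 -0.498  0.598 -0.867] tcp [0.3585 0.3133 0.2505] w 0.0561 F [-0.5  0.2 -1.4] t 32.0
[0.4802 0.3502 0.1232] [-0.    -0.001 -1.   ]
[([0.433, -0.717, 0.025], 0.93), ([0.47, -0.421, 0.03], 0.89), ([0.613, -0.46, 0.031], 0.69), ([0.481, 0.353, 0.11], 0.61), ([0.194, -0.329, 0.03], 0.57), ([0.466, 0.432, 0.105], 0.56)]
```

{"api": "play_rows", "payload": {"translation": [[0.02, 0, 0.02], [0.02, 0, 0.02], [0.01, 0, 0.01], [0, 0, 0], [0, 0, 0]], "twist": [[0, 0, 0], [0, 0, 0], [0, 0, 0], [0, 0, 0], [0, 0, 0]], "gripper": [-1, -1, -1, -1, -1]}}

```text
time: 32.65
tool_pos: [0.3585, 0.3134, 0.2482]
ee_rot: [-3.141, 0.786, -2.845]
wrist_force: [0.0, -0.7, -1.9]
width: 0.0561
finger_force: 30.0
```

{"api": "play_rows", "payload": {"translation": [[0, 0, 0], [0, 0, 0], [0, 0, 0], [0, 0, 0], [0, 0, -0.2], [0, 0, -0.4], [0, 0, -0.6], [0, 0, -0.8]], "twist": [[0, 0, 0], [0, 0, 0], [0, 0, 0], [0, 0, 0], [0, 0, 0], [0, 0, 0], [0, 0, 0], [0, 0, 0]], "gripper": [0.45, 0.45, 0.45, 0.45, 0.45, 0.45, 0.45, 0.45]}}

```text
time: 33.45
tool_pos: [0.3037, 0.2965, 0.3047]
ee_rot: [-3.14, 0.784, -2.845]
wrist_force: [0.2, 0.8, 0.6]
width: 0.068
finger_force: 0.0
```

{"api": "play_rows", "payload": {"translation": [[0, 0, -0.9], [0, 0, -0.9], [0, 0, -0.7], [0, 0, -0.3], [0, 0, 0], [0, 0, 0]], "twist": [[0, 0, 0], [0, 0, 0], [0, 0, 0], [0, 0, 0], [0, 0, 0], [0, 0, 0]], "gripper": [0.45, 0.5, 0.7, 1, 1, 1]}}

```text
time: 34.05
tool_pos: [0.2283, 0.2738, 0.3839]
ee_rot: [3.142, 0.786, -2.845]
wrist_force: [0.1, -0.4, -0.5]
width: 0.0937
finger_force: 0.0
```

Run:
```python
from kin import *
blobs()
snap('scene','r2.png',(180,100,460,270),2.8)
print([(np.round(d['centre'],3).tolist(),round(d['score'],2)) for n in ('wet1_mouth','wet1') for d in robot.spot_point(n,'scene')])
p,R,q=now()
g,Rt=pick([.467,-.420],144,40)
q2,e=ik(g+[0,0,.14],Rt,np.array([-.77,.7,.8,-.1,2.3,-1.75]));Rm=fk((q+q2)/2,V)[1]
qm,e2=ik([.43,-.02,.33],Rm,(q+q2)/2);print(q2.round(2),e,qm.round(2),e2)
arc(q,qm,q2,p,R,40)
```

```text
blob [330. 202.] 342 [ 0.466 -0.419  0.057  0.096] 53.4
[([0.197, -0.326, 0.03], 0.97), ([0.611, -0.461, 0.031], 0.9), ([0.433, -0.716, 0.026], 0.89), ([0.468, -0.422, 0.031], 0.88), ([0.463, 0.436, 0.106], 0.62), ([0.479, 0.353, 0.105], 0.61)]
q [ 0.883 -0.564  2.019 -0.471  1.046 -0.882] tcp [0.2289 0.2739 0.3827] w 0.0939 F [ 0.6 -0.3 -0.6] t 34.2
[-0.77  0.87  0.53 -0.14  2.43 -1.79] 1.5994472631796838e-28 [ 0.05 -0.16  1.43 -0.32  1.88 -1.39] 6.364949306979724e-19
[[0.36, 0.29, 0.26], [0.39, 0.19, 0.28], [0.41, 0.11, 0.3], [0.42, 0.03, 0.32], [0.43, -0.03, 0.33], [0.46, -0.11, 0.33], [0.49, -0.21, 0.31], [0.5, -0.33, 0.25]] dq 0.066
T [[-0.24, -0.35, 0.0], [-0.24, -0.35, 0.01], [-0.24, -0.34, 0.01], [-0.24, -0.33, 0.01], [-0.24, -0.33, 0.01], [-0.25, -0.32, 0.01], [-0.24, -0.31, 0.01], [-0.25, -0.31, 0.02]] 
W [[0.48, 0.29, 0.12], [0.46, 0.31, 0.13], [0.44, 0.33, 0.13], [0.41, 0.34, 0.13], [0.39, 0.36, 0.14], [0.36, 0.38, 0.14], [0.34, 0.38, 0.15], [0.31, 0.41, 0.15]]
T [[-0.25, -0.31, 0.02], [-0.26, -0.3, 0.02], [-0.27, -0.3, 0.02], [-0.27, -0.3, 0.02], [-0.29, -0.29, 0.03], [-
[... 562 characters left out ...]
 0.14]]
T [[-0.46, -0.37, 0.09], [-0.49, -0.39, 0.09], [-0.5, -0.41, 0.11], [-0.51, -0.43, 0.11], [-0.54, -0.45, 0.13], [-0.56, -0.47, 0.14], [-0.57, -0.5, 0.15], [-0.58, -0.52, 0.17]] 
W [[-0.09, 0.45, 0.13], [-0.12, 0.45, 0.13], [-0.14, 0.44, 0.13], [-0.16, 0.44, 0.13], [-0.18, 0.43, 0.12], [-0.2, 0.42, 0.12], [-0.22, 0.42, 0.11], [-0.24, 0.4, 0.11]]
T [[-0.61, -0.56, 0.18], [-0.61, -0.58, 0.2], [-0.63, -0.61, 0.22], [-0.64, -0.64, 0.24], [-0.65, -0.68, 0.25], [-0.66, -0.71, 0.28], [-0.66, -0.74, 0.31], [-0.66, -0.77, 0.33]] 
W [[-0.26, 0.4, 0.1], [-0.27, 0.39, 0.1], [-0.3, 0.38, 0.09], [-0.31, 0.38, 0.08], [-0.32, 0.36, 0.08], [-0.35, 0.35, 0.08], [-0.36, 0.34, 0.06], [-0.37, 0.32, 0.06]]
```

View pics/r2.png

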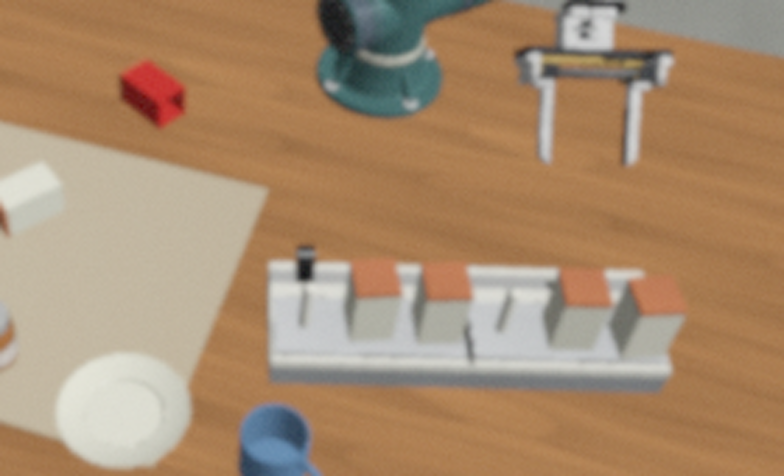

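Both placed jars stand upright on the left and middle pegs, crop (580,300) and (650,310). The free peg is at (505,310). Jar C comes next.

{"api": "play_rows", "payload": {"translation": [[-0.24, -0.35, 0.0], [-0.24, -0.35, 0.01], [-0.24, -0.34, 0.01], [-0.24, -0.33, 0.01], [-0.24, -0.33, 0.01], [-0.25, -0.32, 0.01], [-0.24, -0.31, 0.01], [-0.25, -0.31, 0.02]], "twist": [[0.48, 0.29, 0.12], [0.46, 0.31, 0.13], [0.44, 0.33, 0.13], [0.41, 0.34, 0.13], [0.39, 0.36, 0.14], [0.36, 0.38, 0.14], [0.34, 0.38, 0.15], [0.31, 0.41, 0.15]], "gripper": [1, 1, 1, 1, 1, 1, 1, 1]}}

```text
time: 35.05
tool_pos: [0.3074, 0.1833, 0.438]
ee_rot: [-2.929, 0.519, -3.027]
wrist_force: [1.2, 0.1, 0.0]
width: 0.0942
finger_force: 0.0
```

{"api": "play_rows", "payload": {"translation": [[-0.25, -0.31, 0.02], [-0.26, -0.3, 0.02], [-0.27, -0.3, 0.02], [-0.27, -0.3, 0.02], [-0.29, -0.29, 0.03], [-0.29, -0.3, 0.02], [-0.31, -0.29, 0.04], [-0.31, -0.3, 0.03]], "twist": [[0.29, 0.41, 0.15], [0.26, 0.42, 0.15], [0.24, 0.43, 0.15], [0.21, 0.44, 0.15], [0.18, 0.44, 0.16], [0.16, 0.45, 0.15], [0.14, 0.45, 0.15], [0.11, 0.46, 0.15]], "gripper": [1, 1, 1, 1, 1, 1, 1, 1]}}

```text
time: 35.85
tool_pos: [0.3864, 0.0896, 0.4864]
ee_rot: [-2.851, 0.212, 3.033]
wrist_force: [0.2, 0.1, 0.3]
width: 0.0939
finger_force: 0.0
```

{"api": "play_rows", "payload": {"translation": [[-0.33, -0.3, 0.04], [-0.35, -0.3, 0.04], [-0.36, -0.31, 0.05], [-0.37, -0.32, 0.05], [-0.4, -0.32, 0.06], [-0.41, -0.34, 0.06], [-0.42, -0.34, 0.07], [-0.45, -0.36, 0.08]], "twist": [[0.09, 0.46, 0.16], [0.06, 0.46, 0.15], [0.04, 0.47, 0.15], [0.02, 0.46, 0.15], [-0.01, 0.46, 0.14], [-0.03, 0.46, 0.15], [-0.05, 0.46, 0.14], [-0.08, 0.46, 0.14]], "gripper": [1, 1, 1, 1, 1, 1, 1, 1]}}

```text
time: 36.65
tool_pos: [0.4836, -0.0384, 0.5068]
ee_rot: [-2.86, -0.108, 2.813]
wrist_force: [0.1, 1.3, -0.5]
width: 0.0939
finger_force: 0.0
```

{"api": "play_rows", "payload": {"translation": [[-0.46, -0.37, 0.09], [-0.49, -0.39, 0.09], [-0.5, -0.41, 0.11], [-0.51, -0.43, 0.11], [-0.54, -0.45, 0.13], [-0.56, -0.47, 0.14], [-0.57, -0.5, 0.15], [-0.58, -0.52, 0.17]], "twist": [[-0.09, 0.45, 0.13], [-0.12, 0.45, 0.13], [-0.14, 0.44, 0.13], [-0.16, 0.44, 0.13], [-0.18, 0.43, 0.12], [-0.2, 0.42, 0.12], [-0.22, 0.42, 0.11], [-0.24, 0.4, 0.11]], "gripper": [1, 1, 1, 1, 1, 1, 1, 1]}}

```text
time: 37.45
tool_pos: [0.5708, -0.2377, 0.4612]
ee_rot: [-2.949, -0.418, 2.628]
wrist_force: [-0.1, -0.1, -0.6]
width: 0.094
finger_force: 0.0
```

{"api": "play_rows", "payload": {"translation": [[-0.61, -0.56, 0.18], [-0.61, -0.58, 0.2], [-0.63, -0.61, 0.22], [-0.64, -0.64, 0.24], [-0.65, -0.68, 0.25], [-0.66, -0.71, 0.28], [-0.66, -0.74, 0.31], [-0.66, -0.77, 0.33]], "twist": [[-0.26, 0.4, 0.1], [-0.27, 0.39, 0.1], [-0.3, 0.38, 0.09], [-0.31, 0.38, 0.08], [-0.32, 0.36, 0.08], [-0.35, 0.35, 0.08], [-0.36, 0.34, 0.06], [-0.37, 0.32, 0.06]], "gripper": [1, 1, 1, 1, 1, 1, 1, 1]}}

```text
time: 38.25
tool_pos: [0.5727, -0.4983, 0.3073]
ee_rot: [3.136, -0.7, 2.516]
wrist_force: [-0.1, -0.5, 0.5]
width: 0.0941
finger_force: 0.0
```

{"api": "play_rows", "payload": {"translation": [[0, 0, 0], [0, 0, 0], [0, 0, 0]], "twist": [[0, 0, 0], [0, 0, 0], [0, 0, 0]], "gripper": [1, 1, 1]}}

```text
time: 38.55
tool_pos: [0.5734, -0.4957, 0.3114]
ee_rot: [3.138, -0.696, 2.517]
wrist_force: [0.2, 1.0, 0.7]
width: 0.0938
finger_force: 0.0
```

Run:
```python
from kin import *
blobs()
for c in ('scene','top'):
    snap(c,'c3.png',(130,110,330,260),4) if c=='scene' else snap(c);print([(np.round(d['centre'],3).tolist(),round(d['score'],2)) for n in ('wet1_mouth','wet1') for d in robot.spot_point(n,c)])
p,R,q=now();g,Rt=pick([.467,-.420],144,40)
p,R=cmove(g+[0,0,.08],Rt,p,R,4);cmove(g,Rt,p,R,4)
```

```text
[([0.467, 0.437, 0.058], 0.83), ([0.532, 0.186, 0.057], 0.75), ([0.455, 0.433, 0.058], 0.55), ([0.483, 0.351, 0.102], 0.95), ([0.433, -0.717, 0.028], 0.93), ([0.47, -0.42, 0.026], 0.73), ([0.613, -0.461, 0.031], 0.71), ([0.194, -0.33, 0.029], 0.69), ([0.464, 0.433, 0.108], 0.67)]
[([0.467, 0.436, 0.058], 0.89), ([0.494, 0.007, 0.095], 0.65), ([0.191, -0.329, 0.028], 0.94), ([0.483, 0.352, 0.103], 0.78), ([0.428, -0.716, 0.026], 0.75)]
q [-0.77   0.869  0.531 -0.137  2.427 -1.787] tcp [ 0.5733 -0.4955  0.3117] w 0.0941 F [ 0.9 -0.6  0.3] t 38.9
T [[-0.25, -0.01, 0.3], [-0.25, -0.01, 0.29], [-0.25, -0.01, 0.29], [-0.25, -0.01, 0.3]] 
W [[0.0, 0.01, 0.01], [0.0, 0.0, 0.01], [0.0, 0.01, 0.0], [0.01, 0.01, 0.01]]
T [[-0.32, 0.0, 0.38], [-0.32, 0.0, 0.39], [-0.32, 0.0, 0.38], [-0.32, 0.0, 0.38]] 
W [[0.0, 0.0, 0.0], [0.0, 0.0, 0.0], [0.0, 0.0, 0.0], [0.0, 0.0, 0.0]]
```

View pics/c3.png

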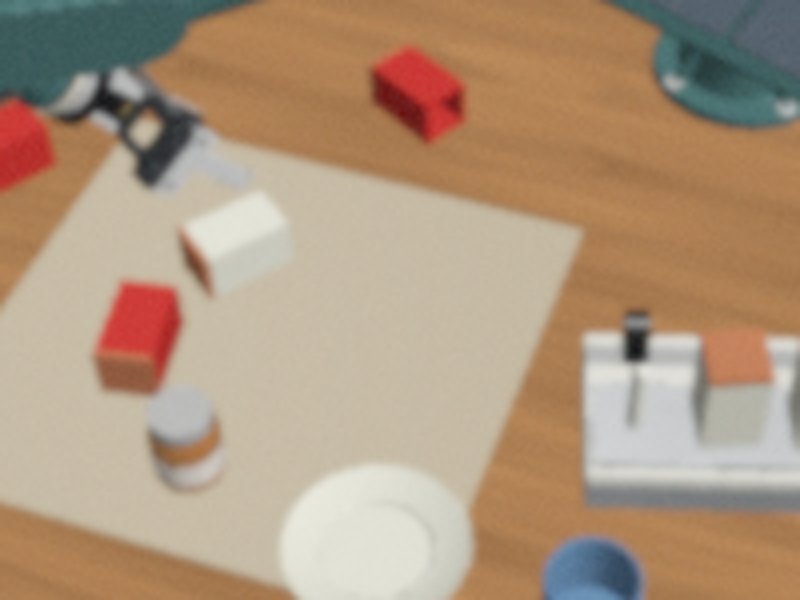

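Jar C is unmoved at crop (240,240), with the gripper above it and the red jar clear at (140,335). Going down to grip it.

{"api": "play_rows", "payload": {"translation": [[-0.25, -0.01, 0.3], [-0.25, -0.01, 0.29], [-0.25, -0.01, 0.29], [-0.25, -0.01, 0.3], [-0.32, 0, 0.38], [-0.32, 0, 0.39], [-0.32, 0, 0.38], [-0.3, 0, 0.36]], "twist": [[0, 0.01, 0.01], [0, 0, 0.01], [0, 0.01, 0], [0, 0.01, 0.01], [0, 0, 0], [0, 0, 0], [0, 0, 0], [0, 0, 0]], "gripper": [1, 1, 1, 1, 1, 1, 1, 1]}}

```text
time: 39.7
tool_pos: [0.5716, -0.4973, 0.1669]
ee_rot: [3.14, -0.703, 2.513]
wrist_force: [-0.4, -0.2, 0.1]
width: 0.094
finger_force: 0.0
```

{"api": "play_rows", "payload": {"translation": [[0, 0, 0], [0, 0, 0]], "twist": [[0, 0, 0], [0, 0, 0]], "gripper": [1, 1]}}

```text
time: 39.9
tool_pos: [0.5718, -0.4973, 0.1687]
ee_rot: [3.14, -0.703, 2.513]
wrist_force: [0.1, 0.0, 0.1]
width: 0.0941
finger_force: 0.0
```

Run:
```python
from kin import *
p,R,q=now();g,Rt=pick([.467,-.420],144,40)
print((p+R.apply([0,0,.18])-g).round(4),(R.inv()*Rt).as_rotvec().round(3))
```

```text
q [-0.772  0.937  0.702 -0.113  2.198 -1.747] tcp [ 0.5718 -0.4973  0.1687] w 0.0941 F [0.1 0.  0.1] t 39.9
[-0.0013  0.0001 -0.0007] [ 0.002 -0.005 -0.001]
```

{"api": "play_rows", "payload": {"translation": [[0, 0, 0], [0, 0, 0], [0, 0, 0], [0, 0, 0], [0, 0, 0], [0.1, 0, -0.12], [0.3, 0, -0.36], [0.4, 0, -0.48]], "twist": [[0, 0, 0], [0, 0, 0], [0, 0, 0], [0, 0, 0], [0, 0, 0], [0, 0, 0], [0, 0, 0], [0, 0, 0]], "gripper": [-1, -1, -1, -1, -1, -1, -1, -1]}}

```text
time: 40.7
tool_pos: [0.572, -0.4975, 0.219]
ee_rot: [3.14, -0.704, 2.513]
wrist_force: [0.2, -0.4, -2.5]
width: 0.0562
finger_force: 30.0
```

{"api": "play_rows", "payload": {"translation": [[0.5, 0, -0.6], [0.5, 0, -0.6], [0.5, 0, -0.6], [0.3, 0, -0.36], [0.1, 0, -0.12], [0, 0, 0], [0, 0, 0]], "twist": [[0, 0, 0], [0, 0, 0], [0, 0, 0], [0, 0, 0], [0, 0, 0], [0, 0, 0], [0, 0, 0]], "gripper": [-1, -1, -1, -1, -1, -1, -1]}}

```text
time: 41.4
tool_pos: [0.5727, -0.4982, 0.3371]
ee_rot: [3.14, -0.702, 2.513]
wrist_force: [-0.1, 0.6, -3.2]
width: 0.0562
finger_force: 30.0
```

Run:
```python
from kin import *
p,R,q=now()
Rt=tool(th,np.radians(50),1);g=np.array([*PEG[2],.26])
q2,e=ik(g,Rt,np.array([.5,-.35,2.,-.3,.75,-1.2]));Rm=fk((q+q2)/2,V)[1]
qm,e2=ik([.42,-.06,.33],Rm,(q+q2)/2);print(q2.round(2),e,qm.round(2),e2)
arc(q,qm,q2,p,R,40)
```

```text
q [-0.772  0.876  0.471 -0.15   2.486 -1.8  ] tcp [ 0.5727 -0.4982  0.3371] w 0.0562 F [-0.1  0.6 -3.2] t 41.4
[ 0.47 -0.41  1.96 -0.2   0.73 -1.31] 6.310865656672535e-19 [-0.14 -0.24  1.48 -0.18  1.82 -1.58] 1.5088396093419533e-24
[[0.48, -0.41, 0.23], [0.47, -0.29, 0.32], [0.44, -0.19, 0.35], [0.42, -0.11, 0.35], [0.42, -0.05, 0.33], [0.44, 0.02, 0.3], [0.47, 0.09, 0.28], [0.49, 0.18, 0.27]] dq 0.076
T [[0.8, 0.65, -0.3], [0.8, 0.62, -0.26], [0.77, 0.6, -0.21], [0.74, 0.57, -0.19], [0.71, 0.55, -0.15], [0.67, 0.52, -0.12], [0.64, 0.5, -0.1], [0.61, 0.47, -0.07]] 
W [[0.28, -0.38, -0.12], [0.27, -0.38, -0.13], [0.26, -0.39, -0.14], [0.25, -0.4, -0.14], [0.23, -0.4, -0.15], [0.21, -0.4, -0.16], [0.21, -0.41, -0.16], [0.19, -0.41, -0.16]]
T [[0.58, 0.46, -0.06], [0.54, 0.43, -0.03], [0.52, 0.42, -0.02], [0.48, 0.4, -0.01], [0.44, 0.38, 0.01], [0.42, 0.37, 0.02], [0.39, 0.36, 0.03], [0.36, 0.34, 0.04]] 
W [[0.17, -0.41, -0.17], [0.17, -0.42, -0.17], [0.14, -0.43, -0.17], [0.13, -0.42, -0.18], [0.12, -0.43, -0.18], [0.1, -0.43, -0.18], [0.08, -0.43, -0.19], [0.07, -0.44, -0.18]]
T [[0.3
[... 329 characters left out ...]
 -0.18]]
T [[0.15, 0.3, 0.09], [0.14, 0.31, 0.09], [0.12, 0.31, 0.09], [0.1, 0.31, 0.1], [0.1, 0.31, 0.1], [0.08, 0.32, 0.11], [0.07, 0.32, 0.11], [0.07, 0.33, 0.11]] 
W [[-0.08, -0.44, -0.19], [-0.11, -0.44, -0.18], [-0.12, -0.43, -0.17], [-0.14, -0.44, -0.18], [-0.16, -0.43, -0.16], [-0.18, -0.43, -0.17], [-0.2, -0.42, -0.16], [-0.21, -0.42, -0.15]]
T [[0.05, 0.33, 0.12], [0.05, 0.34, 0.13], [0.05, 0.35, 0.13], [0.04, 0.35, 0.13], [0.04, 0.36, 0.14], [0.04, 0.37, 0.15], [0.04, 0.38, 0.16], [0.05, 0.38, 0.17]] 
W [[-0.23, -0.42, -0.15], [-0.25, -0.41, -0.14], [-0.27, -0.4, -0.14], [-0.28, -0.4, -0.12], [-0.31, -0.4, -0.12], [-0.32, -0.39, -0.11], [-0.33, -0.38, -0.1], [-0.36, -0.37, -0.08]]
```

{"api": "play_rows", "payload": {"translation": [[0.8, 0.65, -0.3], [0.8, 0.62, -0.26], [0.77, 0.6, -0.21], [0.74, 0.57, -0.19], [0.71, 0.55, -0.15], [0.67, 0.52, -0.12], [0.64, 0.5, -0.1], [0.61, 0.47, -0.07]], "twist": [[0.28, -0.38, -0.12], [0.27, -0.38, -0.13], [0.26, -0.39, -0.14], [0.25, -0.4, -0.14], [0.23, -0.4, -0.15], [0.21, -0.4, -0.16], [0.21, -0.41, -0.16], [0.19, -0.41, -0.16]], "gripper": [-1, -1, -1, -1, -1, -1, -1, -1]}}

```text
time: 42.2
tool_pos: [0.5306, -0.2568, 0.4998]
ee_rot: [-3.033, -0.393, 2.672]
wrist_force: [-0.3, 0.2, -2.6]
width: 0.056
finger_force: 30.0
```

{"api": "play_rows", "payload": {"translation": [[0.58, 0.46, -0.06], [0.54, 0.43, -0.03], [0.52, 0.42, -0.02], [0.48, 0.4, -0.01], [0.44, 0.38, 0.01], [0.42, 0.37, 0.02], [0.39, 0.36, 0.03], [0.36, 0.34, 0.04]], "twist": [[0.17, -0.41, -0.17], [0.17, -0.42, -0.17], [0.14, -0.43, -0.17], [0.13, -0.42, -0.18], [0.12, -0.43, -0.18], [0.1, -0.43, -0.18], [0.08, -0.43, -0.19], [0.07, -0.44, -0.18]], "gripper": [-1, -1, -1, -1, -1, -1, -1, -1]}}

```text
time: 43.0
tool_pos: [0.4434, -0.0855, 0.5226]
ee_rot: [-2.979, -0.076, 2.865]
wrist_force: [-0.4, -1.1, -2.6]
width: 0.0557
finger_force: 30.0
```

{"api": "play_rows", "payload": {"translation": [[0.33, 0.34, 0.05], [0.31, 0.33, 0.06], [0.27, 0.32, 0.06], [0.26, 0.31, 0.06], [0.23, 0.31, 0.08], [0.21, 0.31, 0.07], [0.19, 0.31, 0.08], [0.17, 0.3, 0.09]], "twist": [[0.05, -0.43, -0.19], [0.03, -0.44, -0.19], [0.02, -0.44, -0.19], [0.0, -0.44, -0.19], [-0.02, -0.44, -0.19], [-0.03, -0.44, -0.18], [-0.06, -0.44, -0.19], [-0.07, -0.44, -0.18]], "gripper": [-1, -1, -1, -1, -1, -1, -1, -1]}}

```text
time: 43.8
tool_pos: [0.3875, 0.0234, 0.4797]
ee_rot: [-2.969, 0.243, 3.074]
wrist_force: [0.4, -0.0, -2.7]
width: 0.0557
finger_force: 30.0
```

{"api": "play_rows", "payload": {"translation": [[0.15, 0.3, 0.09], [0.14, 0.31, 0.09], [0.12, 0.31, 0.09], [0.1, 0.31, 0.1], [0.1, 0.31, 0.1], [0.08, 0.32, 0.11], [0.07, 0.32, 0.11], [0.07, 0.33, 0.11]], "twist": [[-0.08, -0.44, -0.19], [-0.11, -0.44, -0.18], [-0.12, -0.43, -0.17], [-0.14, -0.44, -0.18], [-0.16, -0.43, -0.16], [-0.18, -0.43, -0.17], [-0.2, -0.42, -0.16], [-0.21, -0.42, -0.15]], "gripper": [-1, -1, -1, -1, -1, -1, -1, -1]}}

```text
time: 44.6
tool_pos: [0.3722, 0.1176, 0.4235]
ee_rot: [-3.009, 0.56, -3.003]
wrist_force: [0.1, -0.1, -2.2]
width: 0.0556
finger_force: 30.0
```

{"api": "play_rows", "payload": {"translation": [[0.05, 0.33, 0.12], [0.05, 0.34, 0.13], [0.05, 0.35, 0.13], [0.04, 0.35, 0.13], [0.04, 0.36, 0.14], [0.04, 0.37, 0.15], [0.04, 0.38, 0.16], [0.05, 0.38, 0.17]], "twist": [[-0.23, -0.42, -0.15], [-0.25, -0.41, -0.14], [-0.27, -0.4, -0.14], [-0.28, -0.4, -0.12], [-0.31, -0.4, -0.12], [-0.32, -0.39, -0.11], [-0.33, -0.38, -0.1], [-0.36, -0.37, -0.08]], "gripper": [-1, -1, -1, -1, -1, -1, -1, -1]}}

```text
time: 45.4
tool_pos: [0.3719, 0.2303, 0.3724]
ee_rot: [-3.14, 0.867, -2.843]
wrist_force: [-0.3, -0.3, -2.4]
width: 0.0557
finger_force: 30.0
```

{"api": "play_rows", "payload": {"translation": [[0, 0, 0], [0, 0, 0]], "twist": [[0, 0, 0], [0, 0, 0]], "gripper": [-1, -1]}}

```text
time: 45.6
tool_pos: [0.3722, 0.2298, 0.3734]
ee_rot: [-3.138, 0.867, -2.843]
wrist_force: [0.2, 0.5, -2.3]
width: 0.0558
finger_force: 30.0
```

Run:
```python
from kin import *
robot.snapshot('scene')
print([(np.round(d['centre'],3).tolist(),round(d['score'],2)) for n in ('wet1_mouth','wet1') for d in robot.spot_point(n,'scene')],PEG[2])
p,R,q=now();t=np.radians(40);print((p+R.apply([0,0,.18])).round(4),(R.apply([np.cos(t),0,np.sin(t)])).round(3))
Rt=tool(th,np.radians(50),1)
p,R=cmove([*PEG[2],.24],Rt,p,R,2);cmove([*PEG[2],.124],Rt,p,R,6)
```

```text
[([0.467, 0.435, 0.058], 0.92), ([0.479, 0.355, 0.104], 0.8), ([0.465, 0.434, 0.107], 0.77), ([0.505, 0.274, 0.248], 0.69), ([0.194, -0.328, 0.029], 0.68), ([0.614, -0.462, 0.03], 0.59), ([0.433, -0.715, 0.027], 0.57), ([0.515, 0.229, 0.001], 0.24), ([0.498, 0.002, 0.102], 0.23)] [0.5046818  0.27025778]
q [ 0.469 -0.411  1.963 -0.2    0.735 -1.31 ] tcp [0.3728 0.2297 0.3757] w 0.056 F [ 0.6  0.5 -1.5] t 45.8
[0.5047 0.2696 0.2599] [-0.    -0.001 -1.   ]
T [[0.19, 0.0, 0.16], [0.19, 0.01, 0.16]] 
W [[-0.01, 0.0, 0.0], [-0.01, 0.0, 0.0]]
T [[0.37, 0.0, 0.31], [0.37, 0.0, 0.31], [0.37, 0.0, 0.31], [0.37, 0.0, 0.32], [0.37, 0.0, 0.31], [0.37, 0.0, 0.31]] 
W [[0.0, 0.0, 0.0], [0.0, 0.0, 0.0], [0.0, 0.0, 0.0], [0.0, 0.0, 0.0], [0.0, 0.0, 0.0], [0.0, 0.0, 0.0]]
```

{"api": "play_rows", "payload": {"translation": [[0.19, 0, 0.16], [0.19, 0, 0.16], [0.37, 0, 0.31], [0.37, 0, 0.31], [0.37, 0, 0.31], [0.37, 0, 0.32], [0.37, 0, 0.31], [0.37, 0, 0.31]], "twist": [[-0.01, 0, 0], [0, 0, 0], [0, 0, 0], [0, 0, 0], [0, 0, 0], [0, 0, 0], [0, 0, 0], [0, 0, 0]], "gripper": [-1, -1, -1, -1, -1, -1, -1, -1]}}

```text
time: 46.55
tool_pos: [0.3728, 0.2298, 0.2381]
ee_rot: [-3.141, 0.872, -2.845]
wrist_force: [-0.5, -0.2, -2.6]
width: 0.0557
finger_force: 30.0
```

{"api": "play_rows", "payload": {"translation": [[0, 0, 0], [0.02, 0, 0.02], [0.02, 0, 0.02], [0, 0, 0], [0, 0, 0]], "twist": [[0, 0, 0], [0, 0, 0], [0, 0, 0], [0, 0, 0], [0, 0, 0]], "gripper": [-1, -1, -1, -1, -1]}}

```text
time: 47.05
tool_pos: [0.3737, 0.2304, 0.2388]
ee_rot: [3.141, 0.875, -2.845]
wrist_force: [-0.8, -0.5, -2.3]
width: 0.0556
finger_force: 30.0
```

Run:
```python
from kin import *
p,R,q=now();t=np.radians(40);print((p+R.apply([0,0,.18])).round(4),(R.apply([np.cos(t),0,np.sin(t)])).round(3))
```

```text
q [ 0.469 -0.275  2.157 -0.334  0.412 -1.152] tcp [0.3737 0.2304 0.2388] w 0.0556 F [-0.8 -0.5 -2.3] t 47.0
[0.5058 0.2709 0.1234] [ 0.003  0.001 -1.   ]
```

{"api": "play_rows", "payload": {"translation": [[0.03, 0, 0.02], [0.02, 0, 0.02], [0, 0, 0], [0, 0, 0], [0, 0, 0]], "twist": [[0, 0, 0], [0, 0, 0], [0, 0, 0], [0, 0, 0], [0, 0, 0]], "gripper": [-1, -1, -1, -1, -1]}}

```text
time: 47.55
tool_pos: [0.3733, 0.2303, 0.2351]
ee_rot: [-3.141, 0.873, -2.844]
wrist_force: [0.4, 0.1, -2.2]
width: 0.0556
finger_force: 30.0
```

{"api": "play_rows", "payload": {"translation": [[0, 0, 0], [0, 0, 0], [0, 0, 0], [0, 0, 0], [0, 0, -0.2], [0, 0, -0.4], [0, 0, -0.6], [0, 0, -0.8]], "twist": [[0, 0, 0], [0, 0, 0], [0, 0, 0], [0, 0, 0], [0, 0, 0], [0, 0, 0], [0, 0, 0], [0, 0, 0]], "gripper": [0.42, 0.42, 0.42, 0.42, 0.42, 0.42, 0.42, 0.42]}}

```text
time: 48.35
tool_pos: [0.3139, 0.2119, 0.2863]
ee_rot: [-3.141, 0.871, -2.844]
wrist_force: [-0.5, 0.5, 0.4]
width: 0.0667
finger_force: 0.0
```

{"api": "play_rows", "payload": {"translation": [[0, 0, -0.9], [0, 0, -0.9], [0, 0, -0.7], [0, 0, -0.3], [0, 0, 0], [0, 0, 0]], "twist": [[0, 0, 0], [0, 0, 0], [0, 0, 0], [0, 0, 0], [0, 0, 0], [0, 0, 0]], "gripper": [0.42, 0.5, 0.6, 0.6, 0.6, 0.6]}}

```text
time: 48.95
tool_pos: [0.2398, 0.1974, 0.3585]
ee_rot: [-3.136, 0.869, -2.844]
wrist_force: [-0.5, -0.2, -0.3]
width: 0.0753
finger_force: 0.0
```

Run:
```python
from kin import *
snap('scene','r3.png',(180,100,460,270),2.8)
for c in ('scene','top'):
    if c=='top': robot.snapshot(c)
    print([(n,np.round(d['centre'],3).tolist(),round(d['score'],2)) for n in ('wet1','dry1','slide_knob') for d in robot.spot_point(n,c)])
p,R,q=now()
k=O-.085*np.array([np.cos(th),np.sin(th)])-.2095*np.array([-np.sin(th),np.cos(th)])
print('knob',k,'last grip .4975 .0025')
k=np.array([.4975,.0025])
for half,qg in ((0,1.16),(1,-1.98)):
    Rt=tool(th,0,half);q2,e=ik([*k,.2],Rt,np.array([-.1,-.0,1.5,0,1.6,qg]));print(half,q2.round(2),e)
q2,e=ik([*k,.2],tool(th,0,1),np.array([-.1,-.0,1.5,0,1.6,-1.98]))
Rm=fk((q+q2)/2,V)[1];qm,e2=ik([.42,.13,.26],Rm,(q+q2)/2);print(qm,e2)
p,R=arc(q,qm,q2,p,R,24)
```

```text
[('wet1', [0.492, 0.352, 0.108], 0.95), ('wet1', [0.507, 0.275, 0.105], 0.93), ('wet1', [0.613, -0.462, 0.032], 0.91), ('wet1', [0.435, -0.714, 0.025], 0.91), ('wet1', [0.195, -0.327, 0.029], 0.81), ('wet1', [0.465, 0.433, 0.102], 0.59), ('dry1', [0.551, 0.105, 0.11], 0.92), ('dry1', [0.524, 0.183, 0.113], 0.89), ('slide_knob', [0.501, -0.002, 0.102], 0.58)]
[('wet1', [0.192, -0.33, 0.028], 0.83), ('wet1', [0.613, -0.458, 0.029], 0.79), ('wet1', [0.486, 0.348, 0.102], 0.68), ('wet1', [0.507, 0.272, 0.102], 0.68), ('wet1', [0.467, 0.439, 0.105], 0.65), ('wet1', [0.424, -0.716, 0.026], 0.61), ('dry1', [0.525, 0.184, 0.104], 0.86), ('dry1', [0.55, 0.099, 0.108], 0.6), ('slide_knob', [0.496, 0.003, 0.097], 0.58)]
q [ 0.63  -0.756  2.173 -0.329  0.913 -1.144] tcp [0.2401 0.1972 0.3584] w 0.0753 F [-0.5 -0.1 -0.4] t 49.4
knob [0.49755203 0.00241272] last grip .4975 .0025
0 [-0.11 -0.02  1.53 -0.    1.63  1.17] 8.922313845376644e-22
1 [-0.11 -0.02  1.53 -0.    1.63 -1.98] 8.794392086403463e-22
[ 0.30127938 -0.45680064  1.81940648 -0.17657116  1.37845979 -1.53693838] 4.135597286566488e-18
[[
[... 460 characters left out ...]
T [[-0.22, -0.19, 0.04], [-0.21, -0.2, 0.06], [-0.21, -0.2, 0.07], [-0.22, -0.23, 0.08], [-0.21, -0.23, 0.1], [-0.22, -0.25, 0.11], [-0.22, -0.26, 0.12], [-0.21, -0.29, 0.14]] 
W [[0.08, 0.4, -0.05], [0.05, 0.4, -0.05], [0.03, 0.39, -0.05], [0.01, 0.39, -0.05], [-0.01, 0.39, -0.05], [-0.04, 0.39, -0.04], [-0.06, 0.37, -0.05], [-0.09, 0.37, -0.04]]
T [[-0.22, -0.3, 0.15], [-0.22, -0.33, 0.17], [-0.22, -0.35, 0.18], [-0.21, -0.37, 0.2], [-0.2, -0.41, 0.21], [-0.2, -0.43, 0.22], [-0.19, -0.46, 0.24], [-0.18, -0.5, 0.25]] 
W [[-0.11, 0.37, -0.04], [-0.13, 0.34, -0.04], [-0.16, 0.34, -0.04], [-0.17, 0.33, -0.03], [-0.2, 0.3, -0.03], [-0.23, 0.3, -0.03], [-0.24, 0.27, -0.02], [-0.26, 0.25, -0.02]]
```

View pics/r3.png

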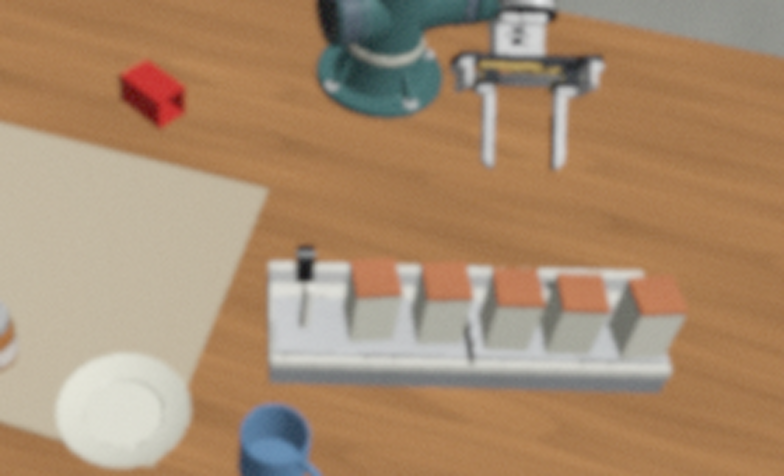

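All five jars stand upright on pegs, and the cloth has no white jars left. Now the slide again.

{"api": "play_rows", "payload": {"translation": [[-0.24, -0.15, -0.03], [-0.24, -0.16, -0.02], [-0.23, -0.16, -0.01], [-0.23, -0.16, -0.01], [-0.23, -0.17, 0.0], [-0.21, -0.17, 0.01], [-0.22, -0.17, 0.03], [-0.21, -0.19, 0.03]], "twist": [[0.26, 0.36, -0.05], [0.23, 0.36, -0.05], [0.22, 0.37, -0.04], [0.19, 0.38, -0.05], [0.17, 0.39, -0.05], [0.14, 0.39, -0.05], [0.13, 0.39, -0.05], [0.1, 0.39, -0.05]], "gripper": [0.6, 0.6, 0.6, 0.6, 0.6, 0.6, 0.6, 0.6]}}

```text
time: 50.15
tool_pos: [0.304, 0.1615, 0.4109]
ee_rot: [-2.981, 0.562, -2.832]
wrist_force: [-0.5, 0.0, 0.7]
width: 0.0751
finger_force: 0.0
```

{"api": "play_rows", "payload": {"translation": [[-0.22, -0.19, 0.04], [-0.21, -0.2, 0.06], [-0.21, -0.2, 0.07], [-0.22, -0.23, 0.08], [-0.21, -0.23, 0.1], [-0.22, -0.25, 0.11], [-0.22, -0.26, 0.12], [-0.21, -0.29, 0.14]], "twist": [[0.08, 0.4, -0.05], [0.05, 0.4, -0.05], [0.03, 0.39, -0.05], [0.01, 0.39, -0.05], [-0.01, 0.39, -0.05], [-0.04, 0.39, -0.04], [-0.06, 0.37, -0.05], [-0.09, 0.37, -0.04]], "gripper": [0.6, 0.6, 0.6, 0.6, 0.6, 0.6, 0.6, 0.6]}}

```text
time: 50.95
tool_pos: [0.3926, 0.1075, 0.4241]
ee_rot: [-2.991, 0.25, -2.847]
wrist_force: [-0.0, -0.7, -0.1]
width: 0.0753
finger_force: 0.0
```

{"api": "play_rows", "payload": {"translation": [[-0.22, -0.3, 0.15], [-0.22, -0.33, 0.17], [-0.22, -0.35, 0.18], [-0.21, -0.37, 0.2], [-0.2, -0.41, 0.21], [-0.2, -0.43, 0.22], [-0.19, -0.46, 0.24], [-0.18, -0.5, 0.25]], "twist": [[-0.11, 0.37, -0.04], [-0.13, 0.34, -0.04], [-0.16, 0.34, -0.04], [-0.17, 0.33, -0.03], [-0.2, 0.3, -0.03], [-0.23, 0.3, -0.03], [-0.24, 0.27, -0.02], [-0.26, 0.25, -0.02]], "gripper": [0.6, 0.6, 0.6, 0.6, 0.6, 0.6, 0.6, 0.6]}}

```text
time: 51.75
tool_pos: [0.4984, 0.002, 0.3799]
ee_rot: [3.141, -0.0, -2.845]
wrist_force: [0.8, 0.3, 0.1]
width: 0.075
finger_force: 0.0
```

{"api": "play_rows", "payload": {"translation": [[0, 0, 0], [0, 0, 0], [0, 0, 0]], "twist": [[0, 0, 0], [0, 0, 0], [0, 0, 0]], "gripper": [0.6, 0.6, 0.6]}}

```text
time: 52.05
tool_pos: [0.4974, 0.0032, 0.3808]
ee_rot: [-3.141, 0.001, -2.845]
wrist_force: [0.3, 0.8, 0.1]
width: 0.075
finger_force: 0.0
```

Run:
```python
from kin import *
p,R,q=now();k=np.array([.4975,.0025]);Rt=tool(th,0,1)
p,R=cmove([*k,.18],Rt,p,R,2);cmove([*k,.083],Rt,p,R,5)
```

```text
q [-0.107 -0.025  1.533 -0.     1.632 -1.975] tcp [0.4974 0.0032 0.3808] w 0.075 F [0.3 0.8 0.1] t 52.0
T [[0.0, -0.01, 0.26], [0.0, -0.01, 0.26]] 
W [[0.0, 0.01, 0.0], [-0.01, 0.0, 0.01]]
T [[0.0, 0.0, 0.49], [0.0, 0.0, 0.48], [0.0, 0.0, 0.49], [0.0, 0.0, 0.48], [0.0, 0.0, 0.49]] 
W [[0.0, 0.0, 0.0], [0.0, 0.0, 0.0], [0.0, 0.0, 0.0], [0.0, 0.0, 0.0], [0.0, 0.0, 0.0]]
```

{"api": "play_rows", "payload": {"translation": [[0, -0.01, 0.26], [0, -0.01, 0.26], [0, 0, 0.49], [0, 0, 0.48], [0, 0, 0.49], [0, 0, 0.48], [0, 0, 0.49], [0, 0, 0]], "twist": [[0, 0, 0], [0, 0, 0], [0, 0, 0], [0, 0, 0], [0, 0, 0], [0, 0, 0], [0, 0, 0], [0, 0, 0]], "gripper": [0.6, 0.6, 0.6, 0.6, 0.6, 0.6, 0.6, 0.6]}}

```text
time: 52.85
tool_pos: [0.4962, 0.0025, 0.2584]
ee_rot: [3.139, -0.007, -2.845]
wrist_force: [-0.1, 0.2, 1.0]
width: 0.0752
finger_force: 0.0
```

{"api": "play_rows", "payload": {"translation": [[0, 0, 0], [0, 0, 0], [0, 0, 0], [0, 0, 0], [0, 0, 0], [0, 0, 0], [0, 0, 0], [0, 0, 0]], "twist": [[0, 0, 0], [0, 0, 0], [0, 0, 0], [0, 0, 0], [0, 0, 0], [0, 0, 0], [0, 0, 0], [0, 0, 0]], "gripper": [0.6, -1, -1, -1, -1, -1, -1, -1]}}

```text
time: 53.65
tool_pos: [0.4979, 0.002, 0.2623]
ee_rot: [-3.141, 0.0, -2.845]
wrist_force: [-0.2, 0.7, 1.0]
width: 0.0241
finger_force: 30.0
```

{"api": "play_rows", "payload": {"translation": [[0, 0, -0.25], [0, 0, -0.25], [0, 0, 0], [0, 0, 0]], "twist": [[0, 0, 0], [0, 0, 0], [0, 0, 0], [0, 0, 0]], "gripper": [-1, -1, -1, -1]}}

```text
time: 54.05
tool_pos: [0.4978, 0.0019, 0.2827]
ee_rot: [-3.141, 0.0, -2.845]
wrist_force: [0.3, 0.4, -1.2]
width: 0.0239
finger_force: 30.0
```

Run:
```python
from kin import *
p,R,q=now();Rt=tool(th,0,1)
t=O-.085*np.array([np.cos(th),np.sin(th)])+.128*np.array([-np.sin(th),np.cos(th)])
print(t, p[:2]+.338*np.array([-np.sin(th),np.cos(th)]))
cmove([*t,p[2]-.18],Rt,p,R,12)
```

```text
q [-1.100e-01  2.900e-02  1.678e+00 -1.000e-03  1.435e+00 -1.977e+00] tcp [0.4978 0.0019 0.2827] w 0.0239 F [ 0.3  0.4 -1.2] t 54.0
[0.39903989 0.32521547] [0.39917567 0.32517897]
T [[0.0, 0.7, 0.0], [0.0, 0.71, 0.0], [0.0, 0.7, 0.0], [0.0, 0.71, 0.0], [0.0, 0.7, 0.0], [0.0, 0.71, 0.0], [0.0, 0.7, 0.0], [0.0, 0.7, 0.0]] 
W [[0.0, 0.0, 0.0], [0.0, 0.0, 0.0], [0.0, 0.0, 0.0], [0.0, 0.0, 0.0], [0.0, 0.0, 0.0], [0.0, 0.0, 0.0], [-0.01, 0.0, 0.0], [0.0, 0.0, 0.0]]
T [[0.0, 0.71, 0.0], [0.0, 0.7, 0.0], [0.0, 0.71, 0.0], [0.0, 0.7, 0.0]] 
W [[0.0, 0.0, 0.0], [0.0, 0.0, 0.0], [0.0, 0.0, 0.0], [0.0, 0.0, 0.0]]
```

Total shift is 8.45 units.

{"api": "play_rows", "payload": {"translation": [[0, 0.4, 0], [0, 0.8, 0], [0, 0.8, 0], [0, 0.8, 0], [0, 0.8, 0], [0, 0.8, 0], [0, 0.8, 0], [0, 0.8, 0]], "twist": [[0, 0, 0], [0, 0, 0], [0, 0, 0], [0, 0, 0], [0, 0, 0], [0, 0, 0], [0, 0, 0], [0, 0, 0]], "gripper": [-1, -1, -1, -1, -1, -1, -1, -1]}}

```text
time: 54.85
tool_pos: [0.4272, 0.2322, 0.2818]
ee_rot: [-3.139, -0.001, -2.845]
wrist_force: [1.3, -1.2, -1.2]
width: 0.0239
finger_force: 30.0
```

{"api": "play_rows", "payload": {"translation": [[0, 0.8, 0], [0, 0.8, 0], [0, 0.6, 0], [0, 0.25, 0], [0, 0, 0], [0, 0, 0], [0, 0, 0]], "twist": [[0, 0, 0], [0, 0, 0], [0, 0, 0], [0, 0, 0], [0, 0, 0], [0, 0, 0], [0, 0, 0]], "gripper": [-1, -1, -1, -1, -1, -1, -1]}}

```text
time: 55.55
tool_pos: [0.3992, 0.3244, 0.2818]
ee_rot: [-3.141, -0.002, -2.846]
wrist_force: [-1.7, 0.4, -0.9]
width: 0.0242
finger_force: 30.0
```

Run:
```python
from kin import *
p,R,q=now();Rt=tool(th,0,1)
cmove([.3991,.3252,p[2]-.18],Rt,p,R,1)
```

```text
q [ 0.572  0.067  1.64  -0.     1.437 -1.294] tcp [0.3992 0.3244 0.2818] w 0.0242 F [-1.7  0.4 -0.9] t 55.5
T [[0.0, 0.02, 0.0]] 
W [[-0.01, -0.02, -0.01]]
```

{"api": "play_rows", "payload": {"translation": [[0, 0.02, 0], [0, 0, 0.2], [0, 0, 0.2], [0, 0, 0.06], [0, 0, 0], [0, 0, 0]], "twist": [[0, 0, 0], [0, 0, 0], [0, 0, 0], [0, 0, 0], [0, 0, 0], [0, 0, 0]], "gripper": [-1, -1, -1, -1, -1, -1]}}

```text
time: 56.15
tool_pos: [0.3987, 0.3258, 0.2634]
ee_rot: [-3.141, -0.002, -2.845]
wrist_force: [-4.9, -1.7, -1.1]
width: 0.0236
finger_force: 30.0
```

{"api": "play_rows", "payload": {"translation": [[0, 0, 0], [0, 0, 0], [0, 0, 0], [0, 0, 0], [0, 0, -0.3], [0, 0, -0.6], [0, 0, -0.8], [0, 0, -0.8]], "twist": [[0, 0, 0], [0, 0, 0], [0, 0, 0], [0, 0, 0], [0, 0, 0], [0, 0, 0], [0, 0, 0], [0, 0, 0]], "gripper": [0.2, 0.2, 0.2, 0.2, 0.2, 0.2, 0.2, 0.2]}}

```text
time: 56.95
tool_pos: [0.3988, 0.326, 0.3656]
ee_rot: [-3.141, 0.001, -2.845]
wrist_force: [1.1, -0.5, 0.8]
width: 0.0561
finger_force: 0.0
```

{"api": "play_rows", "payload": {"translation": [[-0.6, 0, -0.8], [-0.8, 0, -0.5], [-0.8, 0, 0], [-0.6, 0, 0], [0, 0, 0], [0, 0, 0], [0, 0, 0]], "twist": [[0, 0, 0], [0, 0, 0], [0, 0, 0], [0, 0, 0], [0, 0, 0], [0, 0, 0], [0, 0, 0]], "gripper": [0.2, 0.2, 0.2, 0.2, 0.2, 0.2, 0.2]}}

```text
time: 57.65
tool_pos: [0.5052, 0.3586, 0.4163]
ee_rot: [-3.141, 0.0, -2.845]
wrist_force: [0.3, -0.0, 0.0]
width: 0.0565
finger_force: 0.0
```

Run:
```python
from kin import *
p,R,q=now()
snap('scene','f.png',(270,140,450,260),4)
for c in ('scene','top'):
    if c=='top': robot.snapshot(c)
    print([(n,np.round(d['centre'],3).tolist(),round(d['score'],2)) for n in ('wet1','dry1','slide_knob') for d in robot.spot_point(n,c)])
```

```text
q [ 0.526  0.242  1.171 -0.     1.729 -1.342] tcp [0.5052 0.3586 0.4163] w 0.0565 F [ 0.3 -0.   0. ] t 57.6
[('wet1', [0.61, -0.46, 0.031], 0.97), ('wet1', [0.192, -0.326, 0.031], 0.9), ('wet1', [0.489, 0.349, 0.108], 0.89), ('wet1', [0.435, -0.717, 0.027], 0.72), ('wet1', [0.51, 0.272, 0.103], 0.57), ('wet1', [0.465, 0.434, 0.109], 0.56), ('wet1', [0.495, 0.346, 0.055], 0.3), ('dry1', [0.527, 0.183, 0.108], 0.84), ('dry1', [0.549, 0.104, 0.106], 0.63), ('slide_knob', [0.549, 0.102, 0.108], 0.54), ('slide_knob', [0.4, 0.32, 0.099], 0.37)]
[('wet1', [0.49, 0.351, 0.104], 0.87), ('wet1', [0.467, 0.443, 0.11], 0.67), ('wet1', [0.615, -0.459, 0.027], 0.63), ('wet1', [0.194, -0.329, 0.03], 0.59), ('wet1', [0.427, -0.717, 0.024], 0.59), ('wet1', [0.509, 0.272, 0.104], 0.56), ('dry1', [0.553, 0.1, 0.105], 0.72), ('dry1', [0.527, 0.187, 0.108], 0.69), ('slide_knob', [0.398, 0.326, 0.095], 0.42), ('slide_knob', [0.507, 0.272, 0.106], 0.36)]
```

View pics/f.png

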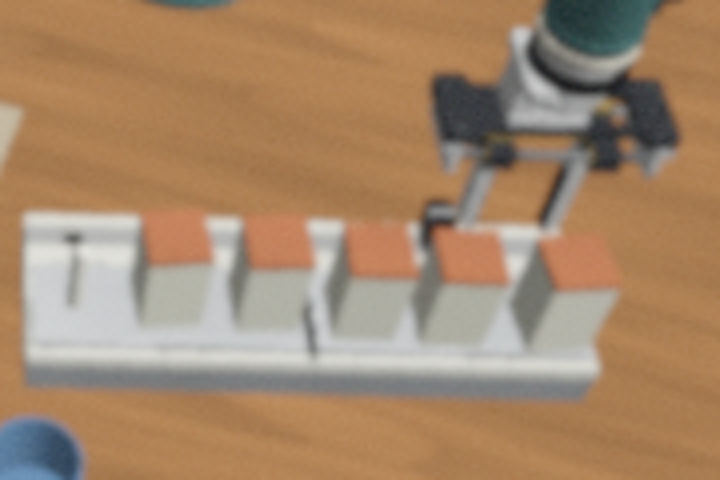

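The knob sits in the left-tray notch at crop (437,215), with its top about 97 mm high. All five jars are upright. I'll raise the arm clear and hand in.

{"api": "play_rows", "payload": {"translation": [[0, 0, -0.6], [0, 0, -0.6], [0, 0, -0.6], [0, 0, 0], [0, 0, 0]], "twist": [[0, 0, 0], [0, 0, 0], [0, 0, 0], [0, 0, 0], [0, 0, 0]], "gripper": [0.2, 0.2, 0.2, 0.2, 0.2]}}

```text
time: 58.55
tool_pos: [0.506, 0.3588, 0.4877]
ee_rot: [-3.141, 0.001, -2.845]
wrist_force: [0.5, -0.1, -1.0]
width: 0.056
finger_force: 0.0
```

```bash
python3 -c "
from h import *
robot.snapshot('scene');print([(n,np.round(d['centre'],3).tolist()) for n in ('wet1','slide_knob') for d in robot.spot_point(n,'scene')])
print(robot.close_job())"
```

```text
[('wet1', [0.507, 0.275, 0.105]), ('wet1', [0.612, -0.461, 0.031]), ('wet1', [0.462, 0.434, 0.108]), ('wet1', [0.192, -0.327, 0.03]), ('wet1', [0.434, -0.715, 0.025]), ('wet1', [0.489, 0.348, 0.106]), ('slide_knob', [0.761, 0.04, 0.001]), ('slide_knob', [0.492, 0.352, 0.104]), ('slide_knob', [0.401, 0.325, 0.1])]
the job is handed in; nothing more can be done
None
```

The job is handed in, with no verdict returned: the dryer was turned off first, all three wet jars now stand rim-down on the left tray's pegs, and the air slide sits in the notch in front of that tray.

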